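# Clear the sorting plate and release the packs from the charging cradle

### The job

Use the scraper block to sweep every spent coin cell off the sorting plate into its trough, keeping the fingers off the cells, before any battery pack goes onto the plate. Use only the forked tool to push aside the spring bar of each occupied bay of the charging cradle so that its pack pops up, then stand all the packs upright on the cleared plate. Finish with the forked tool and the scraper lying on the tool mat as they were found, flat on the sole or foot, and leave the jar, tweezers and wax pick alone.

Things in the scene. Friction and masses are not known exactly. Their poses are not given: they have to be found in the camera images.
- cradle: Fixed grey charging cradle, 115 x 315 mm, three pockets along y at y = -80 (bay 1), 0 (2), +80 mm (3), x = 0; walls 6 mm thick, tops 50 mm above the table. Origin at table height under pocket 2; front (-x) faces the robot. Bays may be empty. Once a bar clears the lug, the pack's own sprung foot lifts it 16 mm; it stays up with the bar let go, and lifts straight out (pocket floor 20 mm above the table).
- bar1_neck (a point): Where the fork goes on bay 1's spring bar (moves with it; axes as cradle). Level steel rod 6 mm thick along y, at cradle x = -34, axis 62 mm above the table. Its tip, 13 mm to -y of here, lies over the pack's lug (lug edge 7 mm to -y of here). Flange 20 mm across, 3 mm thick, starts 7 mm to +y; a guide block, 74 mm high, 24 mm in x, starts 25 mm to +y.
- bar1 (a joint): Travel of spring bar 1 towards the cradle's +y, m: 0 = at rest over the lug, 0.014 = fully compressed. The lug is free from 0.007 to 0.009 on. Takes 1.2 N to start and 2.6 N at the end, plus up to 2 N of friction on the lug; springs back when let go.
- bar2_neck (a point): Where the fork goes on bay 2's spring bar (moves with it; axes as cradle). Level steel rod 6 mm thick along y, at cradle x = -34, axis 62 mm above the table. Its tip, 13 mm to -y of here, lies over the pack's lug (lug edge 7 mm to -y of here). Flange 20 mm across, 3 mm thick, starts 7 mm to +y; a guide block, 74 mm high, 24 mm in x, starts 25 mm to +y.
- bar2 (a joint): Travel of spring bar 2 towards the cradle's +y, m: 0 = at rest over the lug, 0.014 = fully compressed. The lug is free from 0.007 to 0.009 on. Takes 1.2 N to start and 2.6 N at the end, plus up to 2 N of friction on the lug; springs back when let go.
- bar3_neck (a point): Where the fork goes on bay 3's spring bar (moves with it; axes as cradle). Level steel rod 6 mm thick along y, at cradle x = -34, axis 62 mm above the table. Its tip, 13 mm to -y of here, lies over the pack's lug (lug edge 7 mm to -y of here). Flange 20 mm across, 3 mm thick, starts 7 mm to +y; a guide block, 74 mm high, 24 mm in x, starts 25 mm to +y.
- bar3 (a joint): Travel of spring bar 3 towards the cradle's +y, m: 0 = at rest over the lug, 0.014 = fully compressed. The lug is free from 0.007 to 0.009 on. Takes 1.2 N to start and 2.6 N at the end, plus up to 2 N of friction on the lug; springs back when let go.
- pack1_c (a point): Centre of the case of the white pack starting in bay 1 (None if absent): upright box 36 (x) x 26 (y) x 50 mm, 65 g; lug 12 wide, 6 thick, out 22 mm from its -x side, top 10 mm above here. 49 mm above the table locked, 65 popped up. Under it a sprung foot 30 x 23 mm, sole 29 mm below here locked, 45 mm after (it stands so). Grip across y, fingertips above the pocket walls. Axes as cradle.
- pack2_c (a point): Centre of the case of the white pack starting in bay 2 (None if absent): upright box 36 (x) x 26 (y) x 50 mm, 65 g; lug 12 wide, 6 thick, out 22 mm from its -x side, top 10 mm above here. 49 mm above the table locked, 65 popped up. Under it a sprung foot 30 x 23 mm, sole 29 mm below here locked, 45 mm after (it stands so). Grip across y, fingertips above the pocket walls. Axes as cradle.
- pack3_c (a point): Centre of the case of the white pack starting in bay 3 (None if absent): upright box 36 (x) x 26 (y) x 50 mm, 65 g; lug 12 wide, 6 thick, out 22 mm from its -x side, top 10 mm above here. 49 mm above the table locked, 65 popped up. Under it a sprung foot 30 x 23 mm, sole 29 mm below here locked, 45 mm after (it stands so). Grip across y, fingertips above the pocket walls. Axes as cradle.
- plate: Fixed grey sorting plate with trough. Origin at table height under the plate's centre. Flat top 40 mm above the table, x -55 to 55, y -90 to +82 mm; rims 8 mm thick, 10 mm high along both x sides and the +y end. At the rimless -y end it drops into an open trough (y -90 to -152, x -55 to 55, floor 4 mm, walls 50 mm above the table). The 40 mm strip at the +y rim starts free of cells.
- cell1_c (a point): Centre of a spent coin cell, a steel disc 24 mm in diameter and 8 mm thick, 11 g, lying flat on the plate (None if absent).
- cell2_c (a point): Centre of a spent coin cell, a steel disc 24 mm in diameter and 8 mm thick, 11 g, lying flat on the plate (None if absent).
- cell3_c (a point): Centre of a spent coin cell, a steel disc 24 mm in diameter and 8 mm thick, 11 g, lying flat on the plate (None if absent).
- cell4_c (a point): Centre of a spent coin cell, a steel disc 24 mm in diameter and 8 mm thick, 11 g, lying flat on the plate (None if absent).
- cell5_c (a point): Centre of a spent coin cell, a steel disc 24 mm in diameter and 8 mm thick, 11 g, lying flat on the plate (None if absent).
- cell6_c (a point): Centre of a spent coin cell, a steel disc 24 mm in diameter and 8 mm thick, 11 g, lying flat on the plate (None if absent).
- mat: Fixed brown cork tool mat, 150 (x) x 320 (y) x 3 mm thick, origin under its centre at table height.
- fork_c (a point): Centre of the forked tool, 40 mm high, lying on its sole, this point 20 mm above its underside; x = the way it points. Sole 100 (x) x 38 x 6 mm; above it the wooden handle 100 x 16 (y) mm, gripped across y above the sole. At +x an upright steel blade 4 mm thick, 22 mm high, with two tines one above the other; the slot between, 12 mm high and level with this point, runs from x = 72 to 96 mm (tips). 100 g.
- scraper_c (a point): Centre of the scraper block, standing on its foot; 64 mm high, this point 32 mm above its underside. Black rubber foot 95 (x) x 40 (y) x 16 mm high, wooden grip above it 70 (x) x 20 (y) mm, from 16 to 64 mm high, gripped across y. It pushes with the long sides of the foot (+y or -y). 140 g.
- jar: Bystander: glass jar with screw lid, 60 mm in diameter, 75 mm high; origin under its centre.
- tweezers: Bystander: steel tweezers, 120 mm long, lying flat; origin under its centre.
- wax_pick: Bystander: white plastic wax pick, 125 mm long, lying flat; origin under its handle's centre.

How it is judged:
By the outcome, as a careful person would: the job done as asked, in the order asked, and still so for the second after the job is handed in, with the robot touching nothing.
Of pack1, pack2, pack3 only 2 to 3 are there at a start; the rules pass over those that are not, and their reading is None.
Of cell1, cell2, cell3, cell4, cell5, cell6 only 3 to 6 are there at a start; the rules pass over those that are not, and their reading is None.
At some moment in a run one of fork, scraper may be knocked a few centimetres aside while the robot is not near it.
It also fails if it takes over 210 s, if anything falls off the work surface, if the arm or the gripper's body presses on something with over 40 N, if the wrist force passes 120 N, or if a joint passes its speed limit or range.

### The arm

A 7-joint arm with a two-finger parallel gripper is mounted at the origin on the work surface. World frame = base frame: x ahead of the robot, y to its left, z up, the work surface at z = 0. Lengths are in m, angles in degrees, forces in N, time in s.
With the tool pointing down it reaches from about 0.4 to 0.9 m from the base axis. Payload 5.6 kg.
Tool frame: the origin (TCP) lies where the fingers leave the gripper's body, on its centre line; the fingertips stand 88 mm ahead of it and the grasp point (between the pads) lies 69 mm ahead of it (manip.hold_point_z is the distance from the TCP to the grasp point, in m); y points along the fingers, x is the direction in which the jaws open and shut, and the axes are right-handed (so a half turn about y gives the same grasp; the last joint's range is limited). The gripper opens to 92 mm and grips with 3 to 60 N. Pads are 20 mm wide; open, the fingers measure 128 mm over their backs; the gripper's body (75 mm by 189 mm) begins 69 mm behind the grasp point.
Start: joints at [-70.474, 26.786, -0.665, 91.828, 0.344, 61.387, -3.226], TCP at [0.243, 0.603, 0.303] pointing down, gripper open.
Joint ranges: [-144.91, 144.91], [-17.63, 115.5], [-89.93, 88.59], [15.96, 139.68], [-74.01, 254.01], [8.47, 105.57], [-167.45, 167.45]. Speed limits (degrees/s): [147.25, 147.25, 180, 180, 180, 180, 180].

### API

Orientations are given as a 3x3 rotation matrix whose columns are the frame's x, y, z axes.
In Python, from station import manip gives the robot as it stands.
- The arm moves only by the tool move_arm, never from a script. Its argument "series" is a list of rows, each a list of 3 entries, a list of its own where there are three numbers: the turn, a rotation vector about the tool's x, y, z in degrees, then the shift along the tool's x, y, z in m, then the opening, from -1 (shut) to 1 (fully open), so that 0 is half open. In form: [[[wx, wy, wz], [dx, dy, dz], fingers], ...]. A call has 1 to 10 rows; each row is the pose to reach, as a shift and turn from the pose measured when the call began, along the tool's axes at that moment; what a row does not reach only later rows make up. A row lasts 1/10 s, in which the tool goes at most 50 mm and 8.59 degrees, less where a joint would pass 70% of its speed; a pose out of reach is approached as far as the arm can. A call with a gripper value outside its range is refused whole. The fingers move at their own pace and stop on an object; "squeeze" is the grip in N (left out, the last holds). Time passes only in rows, so rows that repeat a pose let the fingers close. It gives the time, the measured TCP pose, the force and the opening at its end, in the units of the state.
- manip.observe(): the state, without advancing time (a new reading comes with each control period).
- manip.read_camera(name): name is "scene" or "side" or "wrist"; returns a dict with "pixels" (384x512x3 uint8, blue, green, red), "fx", "fy", "cx", "cy" (pixels), "world_from_camera" (4x4, takes a point from camera to world coordinates). Camera axes: x right, y down, z forward; pixel columns grow to the right and rows downward; lengths in m; the calibration is good to about 2 mm. A picture is of the moment at which its call begins. There is no depth.
- manip.sign_off(): hands the job in, once; it reports no verdict.
The state is a dict: "time": time; "joints": joint angles; "qd": joint speeds; "joint_torque": joint torques, N m; "eef_pos": TCP position; "tcp_rot": TCP orientation; "ft_force": force on the tool from outside, world axes, zero at the start; "ft_torque": the same for the moment, N m; "gripper_width": finger opening in m.
Only numpy, scipy, OpenCV 4.12 (cv2) and the standard library are available. Lean on these libraries where they do the work, as an engineer would, in place of code of your own. Each camera call takes 0.05 s, during which the arm holds its last target.

## Working session

There is one attempt and no reset: what is moved stays moved. The work goes in short steps, Python scripts to look and compute and a tool call to move; the robot and the scene stay as the last step left them, time stands still between calls to the robot, and variables do not carry over. Pictures are saved under pics/ and viewed, and the job is handed in when it is done.

Besides the shell and the picture viewer there is one more tool, called after "Call:" as a command line: name --argument value ..., lists and objects as JSON in quotes. move_arm: Moves the arm, as the interface text tells. Its arguments: {"type":"object","properties":{"series":{"type":"array"},"squeeze":{"type":"number"}},"required":["series"]}

```bash
ls; mkdir -p pics
cat > h.py <<'E'
import numpy as np, cv2
from station import manip
def snap(n,tag):
    c=manip.read_camera(n); cv2.imwrite(f'pics/{tag}.png',c['pixels']); 
    np.savez(f'pics/{tag}.npz',**{k:np.array(v) for k,v in c.items()}); return c
def load(tag):
    d=np.load(f'pics/{tag}.npz'); return {k:d[k] for k in d}
def ray(c,u,v):
    T=c['world_from_camera']; d=T[:3,:3]@np.array([(u-c['cx'])/c['fx'],(v-c['cy'])/c['fy'],1]); return T[:3,3],d/np.linalg.norm(d)
def onz(c,u,v,z):
    o,d=ray(c,u,v); return o+d*(z-o[2])/d[2]
def tri(c1,p1,c2,p2):
    o1,d1=ray(c1,*p1);o2,d2=ray(c2,*p2)
    A=np.array([d1,-d2]).T; s=np.linalg.lstsq(A,o2-o1,rcond=None)[0]
    a=o1+d1*s[0];b=o2+d2*s[1]; return (a+b)/2,np.linalg.norm(a-b)
def proj(c,p):
    T=np.linalg.inv(c['world_from_camera']); q=T[:3,:3]@np.array(p)+T[:3,3]
    return np.array([c['fx']*q[0]/q[2]+c['cx'],c['fy']*q[1]/q[2]+c['cy']])
E
python3 - <<'E'
from h import *
np.set_printoptions(precision=4,suppress=True)
for n in('scene','side','wrist'):
    c=snap(n,n+'0'); print(n,c['fx'],c['cx'],c['cy'],c['world_from_camera'])
print(manip.observe()); print([a for a in dir(manip) if a[0]!='_'])
E
```

```text
pics
scene 390.8328727692205 258.8593164565833 195.26024450158155 [[ 0.8037  0.3231 -0.4997  1.0264]
 [ 0.5945 -0.4706  0.652  -0.6049]
 [-0.0245 -0.8211 -0.5703  0.611 ]
 [ 0.      0.      0.      1.    ]]
side 417.37363338981146 248.4570741036338 194.3955701493441 [[-0.99   -0.0516  0.1314  0.4381]
 [-0.1393  0.5096 -0.8491  0.8084]
 [-0.0231 -0.8589 -0.5117  0.5437]
 [ 0.      0.      0.      1.    ]]
wrist 302.1485519142095 251.67737132825673 196.3956289980923 [[ 0.3754  0.8872  0.2683  0.1662]
 [ 0.9269 -0.3589 -0.11    0.633 ]
 [-0.0013  0.29   -0.957   0.3828]
 [ 0.      0.      0.      1.    ]]
{'time': 0.15, 'joints': array([-70.4727,  26.8245,  -0.6636,  91.8661,   0.344 ,  61.3893,
        -3.2258]), 'qd': array([ 0.0739, -0.1598, -0.0746, -0.152 , -0.0149,  0.073 , -0.0125]), 'joint_torque': array([  0.0009, -52.0953,  -0.0122, -24.3976,  -0.0566,   0.0154,
         0.0001]), 'eef_pos': array([0.2433, 0.6024, 0.302 ]), 'tcp_rot': array([[ 0.3745, -0.0004, -0.9272],
       [ 0.9272, -0.0013,  0.3745],
       [-0.0014, -1.    , -0.0001]]), 'ft_force': array([ 0.6374,  0.007 , -0.6636]), 'ft_torque': array([-0.009 , -0.023 , -0.0256]), 'gripper_width': 0.09169705354611647}
['Unreachable', 'hold_point_z', 'observe', 'read_camera', 'sign_off']
```

View pics/scene0.png

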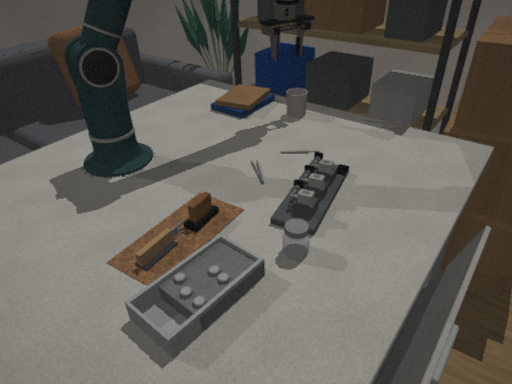

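View pics/side0.png

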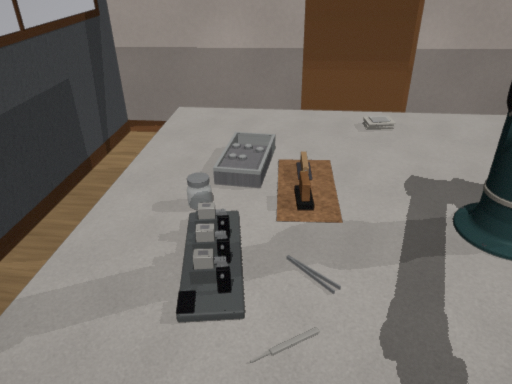

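View pics/wrist0.png

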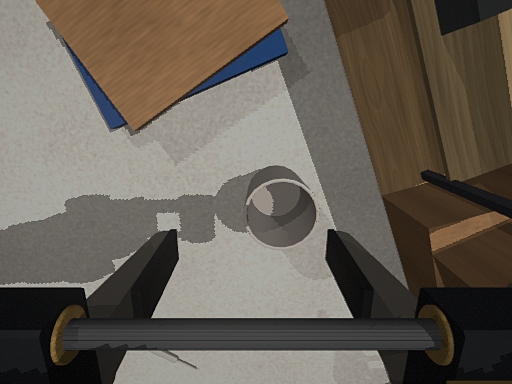

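Run:
```python
from h import *
s=load('scene0');d=load('side0')
a=cv2.resize(s['pixels'][140:345,100:360],None,fx=3,fy=2.9,interpolation=cv2.INTER_CUBIC);cv2.imwrite('pics/s_crop.png',a[:600])
a=cv2.resize(d['pixels'][120:320,160:350],None,fx=3,fy=3,interpolation=cv2.INTER_CUBIC);cv2.imwrite('pics/d_crop.png',a)
```

```text
(no output)
```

View pics/s_crop.png

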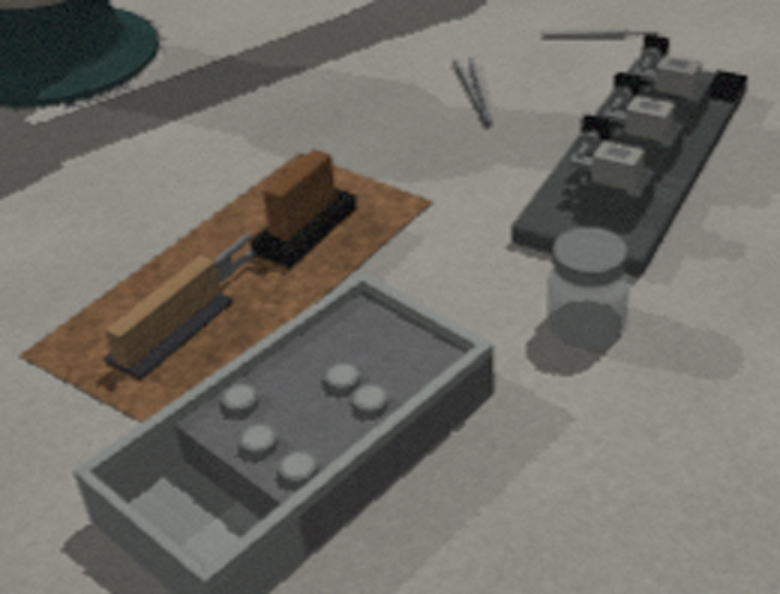

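View pics/d_crop.png

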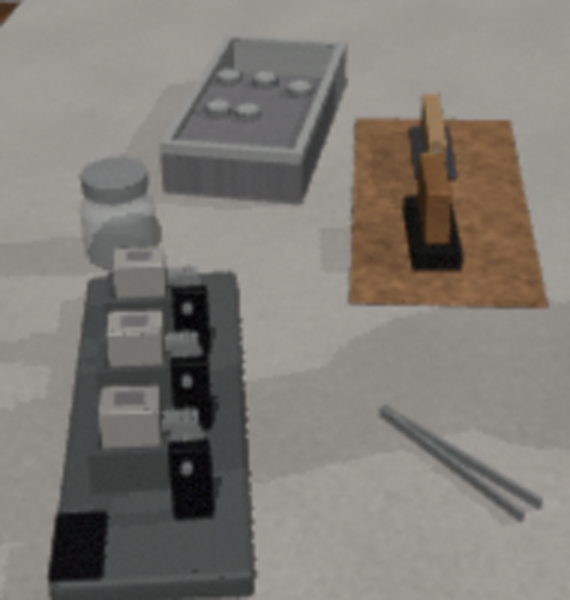

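Run:
```python
from h import *
np.set_printoptions(precision=3,suppress=True)
s=load('scene0');d=load('side0')
def S(x,y,z): return onz(s,x/3+100,y/2.9+140,z)
def D(x,y,z): return onz(d,x/3+160,y/3+120,z)
for n,l,z,f in [('plate',[(80,472),(208,580),(490,347),(362,283)],.05,S),('cells',[(238,400),(258,440),(298,467),(370,400),(342,378)],.048,S),('mat',[(20,355),(145,420),(432,203),(310,150)],.003,S),
 ('plateD',[(233,38),(348,44),(303,152),(163,150)],.05,D),('cellsD',[(228,75),(264,77),(300,87),(218,105),(247,109)],.048,D),('matD',[(355,120),(510,122),(547,303),(350,303)],.003,D),
 ('packtopD',[(137,262),(135,320),(130,398)],.074,D),('packS',[(680,65),(650,103),(620,152)],.074,S),('jar',[(590,250)],.075,S),('jarD',[(115,175)],.075,D),
 ('scr',[(300,178)],.067,S),('scrD',[(434,153)],.067,D),('fork',[(162,300)],.043,S),('forkD',[(432,105)],.043,D),('cradleD',[(90,278),(238,275),(252,585),(52,590)],.02,D)]:
    print(n); print(np.array([f(*p,z)[:2] for p in l]))
```

```text
plate
[[ 0.54  -0.376]
 [ 0.662 -0.384]
 [ 0.679 -0.143]
 [ 0.562 -0.141]]
cells
[[ 0.573 -0.276]
 [ 0.609 -0.293]
 [ 0.645 -0.295]
 [ 0.643 -0.226]
 [ 0.615 -0.222]]
mat
[[ 0.37  -0.311]
 [ 0.498 -0.301]
 [ 0.502  0.015]
 [ 0.356  0.017]]
plateD
[[ 0.65  -0.375]
 [ 0.531 -0.369]
 [ 0.549 -0.131]
 [ 0.669 -0.123]]
cellsD
[[ 0.64  -0.288]
 [ 0.605 -0.286]
 [ 0.568 -0.266]
 [ 0.639 -0.22 ]
 [ 0.611 -0.214]]
matD
[[ 0.517 -0.292]
 [ 0.368 -0.302]
 [ 0.349  0.006]
 [ 0.496  0.022]]
packtopD
[[0.641 0.091]
 [0.626 0.16 ]
 [0.611 0.239]]
packS
[[0.615 0.239]
 [0.626 0.165]
 [0.644 0.084]]
jar
[[ 0.693 -0.04 ]]
jarD
[[ 0.687 -0.031]]
scr
[[ 0.448 -0.084]]
scrD
[[ 0.439 -0.107]]
fork
[[ 0.449 -0.234]]
forkD
[[ 0.443 -0.249]]
cradleD
[[0.695 0.034]
 [0.583 0.018]
 [0.526 0.326]
 [0.635 0.342]]
```

```bash
cat >> h.py <<'E'
from scipy.spatial.transform import Rotation as Rn
def Ryaw(deg):
    a=np.radians(deg); x=np.array([np.cos(a),np.sin(a),0]); y=np.array([0,0,-1.]); return np.array([x,y,np.cross(x,y)]).T
def go(p,yaw,grasp=False):
    """shift+turn to take TCP (or grasp point) to p with jaw axis yaw"""
    o=manip.observe(); R=o['tcp_rot']; p=np.array(p,float)
    Rt=Ryaw(yaw)
    if grasp: p=p-Rt[:,1]*manip.hold_point_z
    rv=Rn.from_matrix(R.T@Rt).as_rotvec(degrees=True)
    print('turn',rv.round(2).tolist(),'shift',(R.T@(p-o['eef_pos'])).round(4).tolist(),'n>=',max(np.linalg.norm(p-o['eef_pos'])/.05,np.linalg.norm(rv)/8.59).round(1))
E
python3 - <<'E'
from h import *
print(manip.hold_point_z)
go((.5,.2,.34),30); go((.5,-.2,.34),0)
E
```

```text
0.0694
turn [0.03, 38.0, -0.07] shift [-0.277, -0.0376, -0.3887] n>= 9.6
turn [0.05, 68.0, -0.06] shift [-0.6479, -0.0371, -0.5385] n>= 16.9
```

Call:
move_arm --series '[[[0,38,0],[-0.277,-0.038,-0.389],1],[[0,38,0],[-0.277,-0.038,-0.389],1],[[0,38,0],[-0.277,-0.038,-0.389],1],[[0,38,0],[-0.277,-0.038,-0.389],1],[[0,38,0],[-0.277,-0.038,-0.389],1],[[0,68,0],[-0.648,-0.037,-0.5385],1],[[0,68,0],[-0.648,-0.037,-0.5385],1],[[0,68,0],[-0.648,-0.037,-0.5385],1],[[0,68,0],[-0.648,-0.037,-0.5385],1],[[0,68,0],[-0.648,-0.037,-0.5385],1]]'

```text
time: 1.15
eef_pos: [0.4279, 0.1458, 0.3297]
tcp_rot: [[1.0, -0.0, 0.001], [-0.001, -0.001, 1.0], [-0.0, -1.0, -0.001]]
ft_force: [1.7, 0.4, -0.2]
gripper_width: 0.0919
```

Run:
```python
from h import *
print(manip.observe()['joints'])
go((.5,-.2,.34),0)
```

```text
[-45.5328359    4.97509067  24.03748451 117.89874457  -2.35045933
  57.60821796 -20.38784747]
turn [0.05, -0.07, -0.01] shift [0.0725, -0.01, -0.3458] n>= 7.1
```

Call:
move_arm --series '[[[0,0,0],[0.0725,-0.01,-0.346],1],[[0,0,0],[0.0725,-0.01,-0.346],1],[[0,0,0],[0.0725,-0.01,-0.346],1],[[0,0,0],[0.0725,-0.01,-0.346],1],[[0,0,0],[0.0725,-0.01,-0.346],1],[[0,0,0],[0.0725,-0.01,-0.346],1],[[0,0,0],[0.0725,-0.01,-0.346],1],[[0,0,0],[0.0725,-0.01,-0.346],1],[[0,0,0],[0.0725,-0.01,-0.346],1],[[0,0,0],[0.0725,-0.01,-0.346],1]]'

```text
time: 2.15
eef_pos: [0.4999, -0.1989, 0.3395]
tcp_rot: [[1.0, -0.001, 0.0], [-0.0, 0.0, 1.0], [-0.001, -1.0, 0.0]]
ft_force: [-0.6, 0.4, 0.5]
gripper_width: 0.0918
```

Run:
```python
from h import *
c=snap('wrist','w1'); print(manip.observe()['joints'],manip.observe()['eef_pos']); print(c['world_from_camera'])
```

```text
[-15.47906957  15.43715603  40.43191509 107.34547789 -11.34659599
  61.32000221  29.49174021] [ 0.50000542 -0.19842824  0.33962158]
[[ 9.99997720e-01 -3.42136079e-04 -2.10800206e-03  4.99261877e-01]
 [-9.38647225e-04 -9.57042617e-01 -2.89945768e-01 -1.16816357e-01]
 [-1.91824690e-03  2.89947085e-01 -9.57040756e-01  4.20527829e-01]
 [ 0.00000000e+00  0.00000000e+00  0.00000000e+00  1.00000000e+00]]
```

View pics/w1.png

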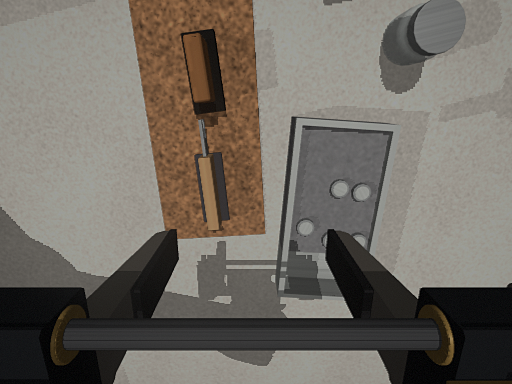

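Call:
move_arm --series '[[[0,0,0],[0.04,0,-0.07],1],[[0,0,0],[0.04,0,-0.07],1],[[0,0,0],[0.04,0,-0.07],1],[[0,0,0],[0.04,0,-0.07],1]]'

```text
time: 2.6
eef_pos: [0.5401, -0.2669, 0.3391]
tcp_rot: [[1.0, -0.002, -0.003], [0.003, 0.001, 1.0], [-0.002, -1.0, 0.001]]
ft_force: [-0.3, 0.5, -0.3]
gripper_width: 0.0919
```

Run:
```python
from h import *
c=snap('wrist','w2'); print(manip.observe()['joints'],manip.observe()['eef_pos'])
for n in ('w1','w2'):
    a=load(n)['pixels']; cv2.imwrite(f'pics/{n}z.png',cv2.resize(a[0:240,125:405],None,fx=2.5,fy=2.5,interpolation=cv2.INTER_CUBIC))
```

```text
[ -7.54025749  23.13876285  40.46198751  98.63131487 -16.46491355
  64.45262864  38.05569934] [ 0.54002273 -0.2663934   0.33916032]
```

View pics/w1z.png

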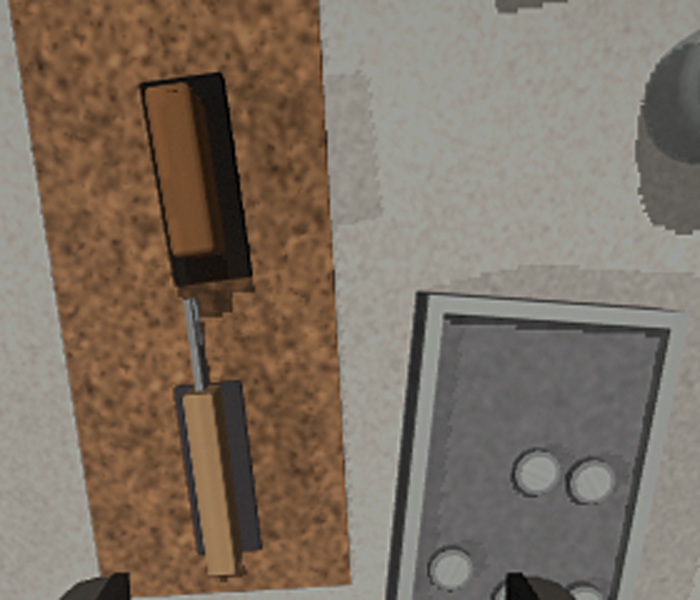

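View pics/w2z.png

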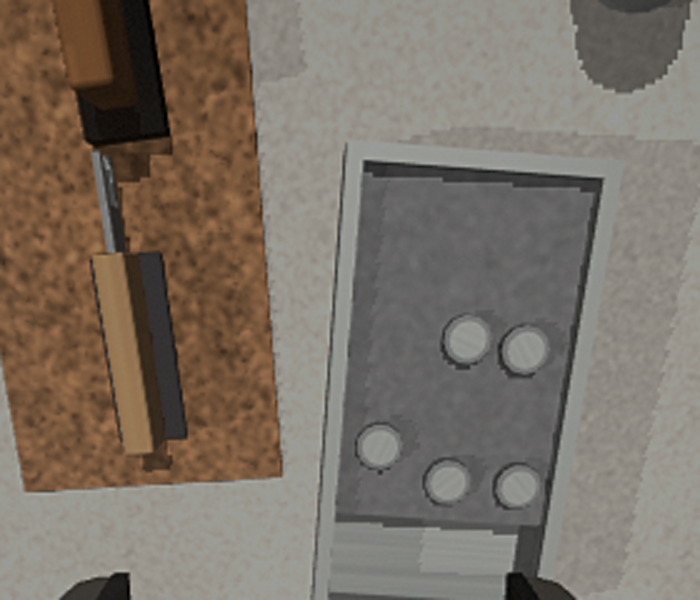

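Run:
```python
from h import *
np.set_printoptions(precision=4,suppress=True)
a=load('w1');b=load('w2')
f=lambda p:(p[0]/2.5+125-.3,p[1]/2.5-.3)
T=lambda n,p,q:print(n,*tri(a,f(p),b,f(q)))
T('forkTL',(184,392),(91,258));T('forkTR',(216,389),(124,254));T('forkBL',(207,577),(125,455));T('forkBR',(241,573),(155,452))
T('scrBL',(174,256),(75,89));T('scrBR',(212,247),(113,80))
T('plTL',(427,292),(347,142));T('plTR',(690,315),(622,165))
T('pl inner TL',(445,318),(364,162)); T('innerTR',(668,333),(604,178))
T('c1',(539,473),(466,340));T('c2',(591,482),(524,350));T('c3',(451,568),(379,446))
print('scr top z.067',[onz(a,*f(p),.067) for p in [(146,85),(190,83),(212,247),(174,256)]])
print('scr foot z.019',[onz(a,*f(p),.019) for p in [(222,74),(251,276),(176,286)]])
print('fork z.043',[onz(b,*f(p),.043) for p in [(91,258),(124,254),(125,455),(155,452)]])
print('cells',[onz(b,*f(p),.048)[:2] for p in [(466,340),(524,350),(379,446),(447,482),(517,487)]])
print('rim top',[onz(b,*f(p),.05)[:2] for p in [(347,142),(622,165),(312,598),(572,480)]])
print('inner top',[onz(b,*f(p),.05)[:2] for p in [(364,162),(604,178),(334,515)]])
print('plate edge -y z.04',[onz(b,*f(p),.04)[:2] for p in [(338,519),(520,526)]])
```

```text
forkTL [ 0.4281 -0.1815  0.0313] 0.0028364582494738544
forkTR [ 0.4451 -0.1796  0.0335] 0.0028762440533717844
forkBL [ 0.4388 -0.2798  0.0415] 0.0008163320586818631
forkBR [ 0.4567 -0.2761  0.0466] 0.0019085450279758217
scrBL [ 0.4338 -0.1135  0.0603] 0.0011497236348345357
scrBR [ 0.4508 -0.1098  0.0605] 0.00018883487483537857
plTL [ 0.5521 -0.1306  0.0375] 0.0002940731002791341
plTR [ 0.6776 -0.1412  0.0471] 0.0009585873093621112
pl inner TL [ 0.5588 -0.1416  0.0562] 0.00048141700217389956
innerTR [ 0.6656 -0.1484  0.0558] 0.001942930707876347
c1 [ 0.6108 -0.2197  0.0492] 0.0012340322251754498
c2 [ 0.6395 -0.225   0.0461] 2.0589802264473806e-05
c3 [ 0.5701 -0.2739  0.0438] 0.00022706719597203294
scr top z.067 [array([ 0.4265, -0.0451,  0.067 ]), array([ 0.4451, -0.0444,  0.067 ]), array([ 0.4516, -0.11  ,  0.067 ]), array([ 0.4345, -0.1138,  0.067 ])]
scr foot z.019 [array([ 0.4532, -0.0308,  0.019 ]), array([ 0.4645, -0.1232,  0.019 ]), array([ 0.4259, -0.1281,  0.019 ])]
fork z.043 [array([ 0.4303, -0.1824,  0.043 ]), array([ 0.4462, -0.1805,  0.043 ]), array([ 0.4395, -0.2792,  0.043 ]), array([ 0.4551, -0.2775,  0.043 ])]
cells [array([ 0.6105, -0.2201]), array([ 0.639 , -0.2248]), array([ 0.5696, -0.2729]), array([ 0.6049, -0.2918]), array([ 0.641 , -0.2944])]
rim top [array([ 0.5516, -0.1324]), array([ 0.6761, -0.1418]), array([ 0.5358, -0.3559]), array([ 0.6681, -0.29  ])]
inner top [array([ 0.5594, -0.1407]), array([ 0.6686, -0.1473]), array([ 0.5471, -0.3091])]
plate edge -y z.04 [array([ 0.5495, -0.3147]), array([ 0.6465, -0.3184])]
```

Run:
```python
from h import *
go((.4396,-.079,.15),7,True);go((.4396,-.079,.048),7,True)
```

```text
turn [-0.12, -6.81, -0.1] shift [-0.0996, 0.1203, 0.1875] n>= 4.9
turn [-0.12, -6.81, -0.1] shift [-0.0994, 0.2223, 0.1873] n>= 6.1
```

Call:
move_arm --series '[[[-0.1,-6.8,-0.1],[-0.0995,0.12,0.1875],1],[[-0.1,-6.8,-0.1],[-0.0995,0.12,0.1875],1],[[-0.1,-6.8,-0.1],[-0.0995,0.12,0.1875],1],[[-0.1,-6.8,-0.1],[-0.0995,0.12,0.1875],1],[[-0.1,-6.8,-0.1],[-0.0995,0.12,0.1875],1],[[-0.1,-6.8,-0.1],[-0.0995,0.12,0.1875],1],[[-0.1,-6.8,-0.1],[-0.0995,0.12,0.1875],1]]'

```text
time: 3.35
eef_pos: [0.4392, -0.0771, 0.2199]
tcp_rot: [[0.992, 0.0, -0.126], [0.126, 0.001, 0.992], [0.0, -1.0, 0.001]]
ft_force: [-0.1, -0.5, 0.4]
gripper_width: 0.0916
```

Run:
```python
from h import *
c=snap('wrist','w3'); print(manip.observe()['joints'],manip.observe()['eef_pos'])
go((.4396,-.079,.15),7,True);go((.4396,-.079,.048),7,True)
print(proj(c,(.4396,-.079,.067)),proj(c,(.4265,-.0445,.067)),proj(c,(.4525,-.112,.067)))
```

```text
[-24.86897331  15.34707535  35.43103824 125.30030858 -13.15360205
  42.75316127  26.40861104] [ 0.44014523 -0.07829172  0.22046974]
turn [-0.03, 0.1, 0.11] shift [-0.0006, 0.0011, -0.0006] n>= 0.0
turn [-0.03, 0.1, 0.11] shift [-0.0008, 0.1031, -0.0007] n>= 2.1
[252.96482159 212.05459732] [241.98624949 169.14320008] [263.07084025 249.92996258]
```

View pics/w3.png

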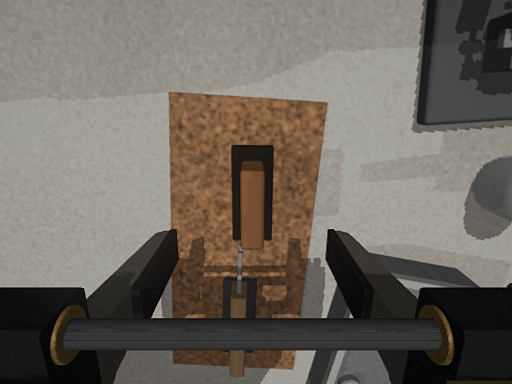

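Run:
```python
from h import *
c=load('w3'); cv2.imwrite('pics/w3z.png',cv2.resize(c['pixels'][130:260,200:310],None,fx=4.5,fy=4.5,interpolation=cv2.INTER_CUBIC))
for p in [(241,163),(265,163),(243,248),(262,249)]: print(onz(c,*p,.067))
for p in [(232,146),(273,146),(272,240),(233,240)]: print(onz(c,*p,.019))
```

```text
[ 0.42516828 -0.03973771  0.067     ]
[ 0.44381399 -0.0373916   0.067     ]
[ 0.43526602 -0.11233878  0.067     ]
[ 0.45147389 -0.11124598  0.067     ]
[ 0.41444371 -0.03395246  0.019     ]
[ 0.45220892 -0.02920114  0.019     ]
[ 0.46501629 -0.12363455  0.019     ]
[ 0.42557015 -0.12860059  0.019     ]
```

View pics/w3z.png

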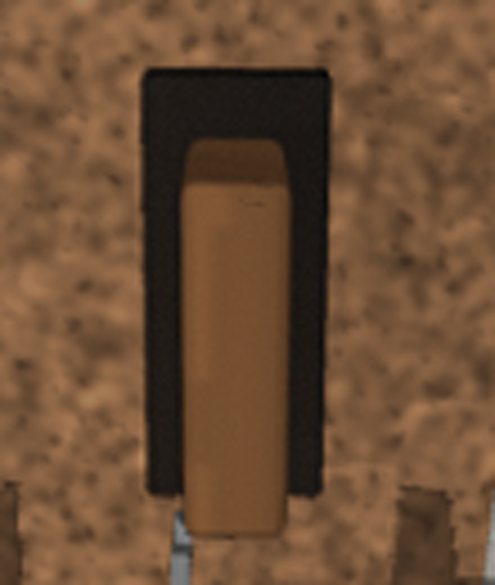

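Call:
move_arm --series '[[[0,0.1,0.1],[-0.0007,0.05,-0.0007],1],[[0,0.1,0.1],[-0.0007,0.085,-0.0007],1],[[0,0.1,0.1],[-0.0007,0.103,-0.0007],1],[[0,0.1,0.1],[-0.0007,0.103,-0.0007],1],[[0,0.1,0.1],[-0.0007,0.103,-0.0007],-1],[[0,0.1,0.1],[-0.0007,0.103,-0.0007],-1],[[0,0.1,0.1],[-0.0007,0.103,-0.0007],-1],[[0,0.1,0.1],[-0.0007,0.103,-0.0007],-1],[[0,0.1,0.1],[-0.0007,0.103,-0.0007],-1],[[0,0.1,0.1],[-0.0007,0.103,-0.0007],-1]]' --squeeze 40

```text
time: 4.4
eef_pos: [0.4399, -0.0789, 0.1178]
tcp_rot: [[0.993, 0.001, -0.122], [0.122, 0.001, 0.993], [0.001, -1.0, 0.001]]
ft_force: [0.1, -0.7, -0.0]
gripper_width: 0.0459
```

Run:
```python
from h import *
o=manip.observe(); print(o['joints'],o['eef_pos'],o['ft_force'],o['gripper_width'])
```

```text
[-17.17496402  27.33351206  27.59282475 127.98222962 -25.41654773
  29.81957431  37.1410152 ] [ 0.43986176 -0.07887174  0.11775133] [ 0.05121278 -0.73768158 -0.00995974] 0.04591438579483074
```

Call:
move_arm --series '[[[0,0,0],[0,0,0],-1],[[0,0,0],[0,0,0],-1],[[0,0,0],[0,0,0],-1],[[0,0,0],[0,0,0],-1],[[0,0,0],[0,0,0],-1],[[0,0,0],[0,0,0],-1]]'

```text
time: 5.0
eef_pos: [0.4398, -0.0789, 0.1177]
tcp_rot: [[0.993, 0.0, -0.122], [0.122, 0.001, 0.993], [0.001, -1.0, 0.001]]
ft_force: [-0.2, -0.2, 0.6]
gripper_width: 0.0198
```

Run:
```python
from h import *
o=manip.observe(); print(o['eef_pos'],o['gripper_width'])
go((.44,-.079,.135),7,True)
go((.6106,-.1766,.14),-94.1,True)
```

```text
[ 0.43978078 -0.07888069  0.11770112] 0.019791900135149757
turn [-0.04, 0.02, 0.03] shift [0.0003, -0.0867, -0.0001] n>= 1.7
turn [-0.05, 101.12, -0.01] shift [0.1577, -0.0917, -0.1178] n>= 11.8
```

Gripped (19.8 mm). Lift, then turn and carry to the free strip.

Call:
move_arm --series '[[[0,0,0],[0,-0.05,0],-1],[[0,0,0],[0,-0.09,0],-1],[[0,8,0],[0,-0.095,0],-1],[[0,16,0],[0,-0.095,0],-1],[[0,24,0],[0.03,-0.095,-0.02],-1],[[0,32,0],[0.06,-0.095,-0.04],-1],[[0,40,0],[0.09,-0.095,-0.06],-1],[[0,48,0],[0.12,-0.095,-0.08],-1],[[0,56,0],[0.15,-0.095,-0.11],-1],[[0,64,0],[0.158,-0.095,-0.118],-1]]'

```text
time: 6.0
eef_pos: [0.6133, -0.1792, 0.2124]
tcp_rot: [[0.54, 0.002, 0.842], [-0.842, -0.002, 0.54], [0.003, -1.0, 0.0]]
ft_force: [0.0, -1.5, -1.7]
gripper_width: 0.0195
```

Run:
```python
from h import *
o=manip.observe(); print(o['joints'],o['eef_pos'],o['gripper_width'])
go((.6106,-.1766,.14),-94.1,True)
```

```text
[-19.65192775  38.59800698  47.38587324  99.99431202 -33.35054641
  56.35295943 -16.68556107] [ 0.61332966 -0.17921178  0.21240838] 0.01947334416587211
turn [-0.07, 36.76, 0.16] shift [-0.0037, 0.003, -0.0009] n>= 4.3
```

Call:
move_arm --series '[[[0,8,0],[-0.0037,0.003,-0.001],-1],[[0,16,0],[-0.0037,0.003,-0.001],-1],[[0,24,0],[-0.0037,0.003,-0.001],-1],[[0,32,0],[-0.0037,0.003,-0.001],-1],[[-0.1,36.8,0.1],[-0.0037,0.003,-0.001],-1],[[-0.1,36.8,0.1],[-0.0037,0.003,-0.001],-1],[[-0.1,36.8,0.1],[-0.0037,0.003,-0.001],-1]]'

```text
time: 6.7
eef_pos: [0.6103, -0.1764, 0.2089]
tcp_rot: [[-0.07, -0.001, 0.998], [-0.998, -0.001, -0.07], [0.001, -1.0, -0.001]]
ft_force: [0.4, 0.3, -1.4]
gripper_width: 0.0194
```

Run:
```python
from h import *
for n in ('scene','side','wrist'): snap(n,n+'4')
o=manip.observe(); print(o['joints'],o['eef_pos'],o['gripper_width'])
for z in (.14,.087,.0858):go((.6106,-.1766,z),-94.1,True)
a=load('scene4')['pixels'][180:350,100:330];b=load('side4')['pixels'][100:280,160:350]
cv2.imwrite('pics/m4.png',np.hstack([cv2.resize(a,(400,300),interpolation=2),cv2.resize(b,(320,300),interpolation=2)]))
```

```text
[-24.72612837  42.48107232  55.89039957 100.81777258 -40.51001995
  59.28431614 -47.79861195] [ 0.61044107 -0.17661209  0.20936593] 0.019893214209780526
turn [0.01, 0.02, 0.05] shift [-0.0, -0.0, 0.0002] n>= 0.0
turn [0.01, 0.02, 0.05] shift [-0.0001, 0.053, 0.0002] n>= 1.1
turn [0.01, 0.02, 0.05] shift [-0.0001, 0.0542, 0.0002] n>= 1.1
```

View pics/m4.png

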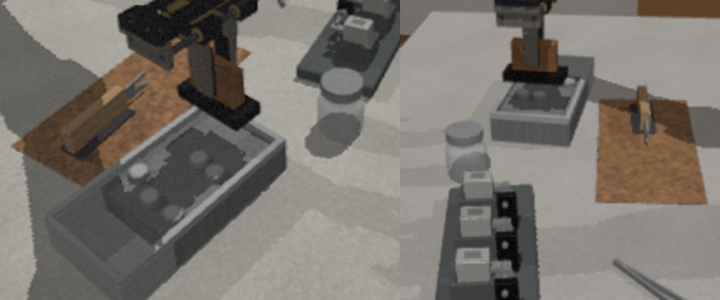

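View pics/wrist4.png

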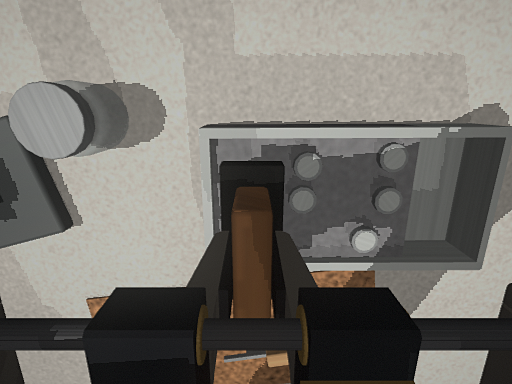

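Run:
```python
from h import *
c=load('wrist4');cv2.imwrite('pics/w4z.png',cv2.resize(c['pixels'][110:290,190:512],None,fx=2.4,fy=2.4,interpolation=2))
a=np.radians(-4.1);ex=np.array([np.cos(a),np.sin(a)]);ey=np.array([-np.sin(a),np.cos(a)]);O=np.array([.607,-.2265])
for p in [(63,90,.05),(63,-160,.05),(-63,-160,.05),(-63,0,.05),(55,82,.05),(55,-90,.04),(-55,-90,.04)]:
    w=O+ex*p[0]/1000+ey*p[1]/1000; u=proj(c,[*w,p[2]]); print(p,u,(u-[190,110])*2.4)
g=np.array([.6106,-.1766])
for p in [(47.5,20),(47.5,-20)]:
    u=proj(c,[*(g+ex*p[0]/1000+ey*p[1]/1000),.111]);print('foot',p,(u-[190,110])*2.4)
```

```text
(63, 90, 0.05) [199.90562522 129.28982821] [23.77350054 46.29558769]
(63, -160, 0.05) [520.9611971 129.2044495] [794.30687305  46.09067879]
(-63, -160, 0.05) [484.61253631 272.13888956] [707.07008715 389.13333495]
(-63, 0, 0.05) [306.91887188 272.2156059 ] [280.60529251 389.31745416]
(55, 82, 0.05) [210.59304509 139.67973251] [49.42330821 71.23135801]
(55, -90, 0.04) [422.44963957 138.25032276] [557.87913496  67.80077463]
(-55, -90, 0.04) [402.8547238  258.77450637] [510.85133711 357.05881529]
foot (47.5, 20) [ 66.86271754 128.79852621]
foot (47.5, -20) [226.77799208 128.74962361]
```

View pics/w4z.png

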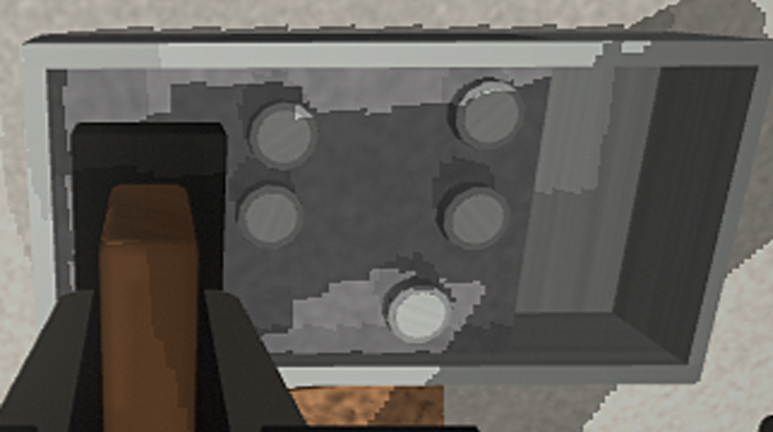

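Call:
move_arm --series '[[[0,0,0],[0,0.03,0.001],-1],[[0,0,0],[0,0.045,0.001],-1],[[0,0,0],[0,0.05,0.001],-1],[[0,0,0],[0,0.053,0.001],-1],[[0,0,0],[0,0.0545,0.001],-1],[[0,0,0],[0,0.0545,0.001],-1],[[0,0,0],[0,0.0545,0.001],-1]]'

```text
time: 7.55
eef_pos: [0.6117, -0.1769, 0.1555]
tcp_rot: [[-0.071, 0.001, 0.997], [-0.997, -0.001, -0.071], [0.001, -1.0, 0.001]]
ft_force: [0.9, -0.1, -0.8]
gripper_width: 0.02
```

Run:
```python
from h import *
a=np.radians(-4.1);ey=np.array([-np.sin(a),np.cos(a)]);O=np.array([.608,-.2265])
o=manip.observe(); print(o['eef_pos'],o['ft_force'],o['joints'])
for y in (0,-.05,-.077): go((*(O+ey*y),.0856),-94.1,True)
```

```text
[ 0.61173402 -0.17690789  0.15551473] [ 0.86636358 -0.10563474 -0.81582741] [-22.53631992  46.15560798  52.37649381 102.04360868 -44.28225095
  54.81546489 -45.37701406]
turn [-0.05, 0.02, 0.06] shift [0.0497, 0.0006, -0.0002] n>= 1.0
turn [-0.05, 0.02, 0.06] shift [0.0997, 0.0006, -0.0002] n>= 2.0
turn [-0.05, 0.02, 0.06] shift [0.1267, 0.0006, -0.0002] n>= 2.5
```

Call:
move_arm --series '[[[0,0,0],[0.01,0.0006,0],-1],[[0,0,0],[0.02,0.0006,0],-1],[[0,0,0],[0.03,0.0006,0],-1],[[0,0,0],[0.04,0.0006,0],-1],[[0,0,0],[0.05,0.0006,0],-1],[[0,0,0],[0.06,0.0006,0],-1],[[0,0,0],[0.07,0.0006,0],-1],[[0,0,0],[0.08,0.0006,0],-1],[[0,0,0],[0.09,0.0006,0],-1],[[0,0,0],[0.1,0.0006,0],-1]]'

```text
time: 8.55
eef_pos: [0.6045, -0.2775, 0.155]
tcp_rot: [[-0.071, 0.001, 0.997], [-0.997, -0.001, -0.071], [0.001, -1.0, 0.001]]
ft_force: [-0.1, 0.1, -1.9]
gripper_width: 0.0199
```

Run:
```python
from h import *
a=np.radians(-4.1);ey=np.array([-np.sin(a),np.cos(a)]);O=np.array([.608,-.2265])
o=manip.observe(); print(o['eef_pos'],o['ft_force'],o['joints'])
for y in (-.07,-.077,-.08): go((*(O+ey*y),.0856),-94.1,True)
snap('wrist','w5')
```

```text
[ 0.60451852 -0.27751483  0.15495719] [-0.13032784  0.09460821 -1.94310602] [-12.15408488  48.13941991  51.53725567  97.69637163 -44.2137818
  56.66018958 -38.1162935 ]
turn [-0.04, 0.02, 0.07] shift [0.0189, -0.0, -0.0002] n>= 0.4
turn [-0.04, 0.02, 0.07] shift [0.0259, -0.0, -0.0002] n>= 0.5
turn [-0.04, 0.02, 0.07] shift [0.0289, -0.0, -0.0002] n>= 0.6
```

View pics/w5.png

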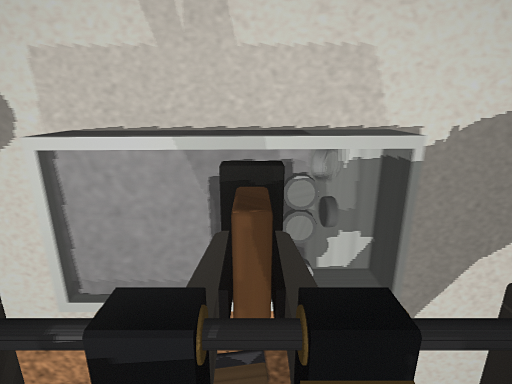

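Call:
move_arm --series '[[[0,0,0],[0.01,0,0],-1],[[0,0,0],[0.02,0,0],-1],[[0,0,0],[0.028,0,0],-1],[[0,0,0],[0.031,0,0],-1],[[0,0,0],[0.031,0,0],-1]]'

```text
time: 9.1
eef_pos: [0.6013, -0.3114, 0.1554]
tcp_rot: [[-0.074, 0.001, 0.997], [-0.997, -0.003, -0.074], [0.003, -1.0, 0.001]]
ft_force: [0.9, 0.3, -1.2]
gripper_width: 0.0197
```

Run:
```python
from h import *
o=manip.observe(); print(o['eef_pos'],o['ft_force'])
for n in ('wrist','scene'): snap(n,n+'6')
c=load('scene6')['pixels'][180:350,100:330]
cv2.imwrite('pics/m6.png',np.hstack([load('wrist6')['pixels'][80:380,200:],cv2.resize(c,(405,300),interpolation=2)]))
```

```text
[ 0.60132778 -0.31135509  0.15538794] [ 0.88665485  0.31723162 -1.24803286]
```

View pics/m6.png

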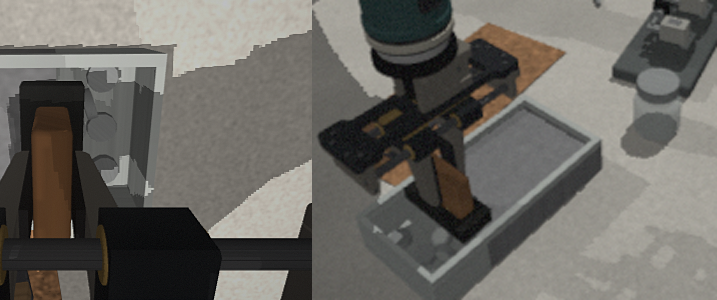

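Call:
move_arm --series '[[[0,0,0],[0,-0.04,0],-1],[[0,0,0],[0,-0.08,0],-1],[[0,0,0],[-0.03,-0.1,0],-1],[[0,0,0],[-0.08,-0.11,0],-1],[[0,0,0],[-0.12,-0.11,0],-1],[[0,0,0],[-0.12,-0.11,0],-1],[[0,0,0],[-0.12,-0.11,0],-1]]'

```text
time: 9.9
eef_pos: [0.611, -0.1879, 0.2649]
tcp_rot: [[-0.069, 0.001, 0.998], [-0.998, -0.002, -0.069], [0.002, -1.0, 0.001]]
ft_force: [0.3, -0.1, -1.1]
gripper_width: 0.02
```

Run:
```python
from h import *
o=manip.observe(); print(o['eef_pos'],o['joints'])
snap('wrist','wrist7'); go((.4395,-.079,.13),7,True)
```

```text
[ 0.61095651 -0.18794359  0.26486217] [-25.48018374  39.29719931  58.97399043  98.15198962 -36.95739163
  64.23410933 -49.23533931]
turn [0.11, -101.12, 0.17] shift [-0.0985, 0.0652, -0.1785] n>= 11.8
```

View pics/wrist7.png

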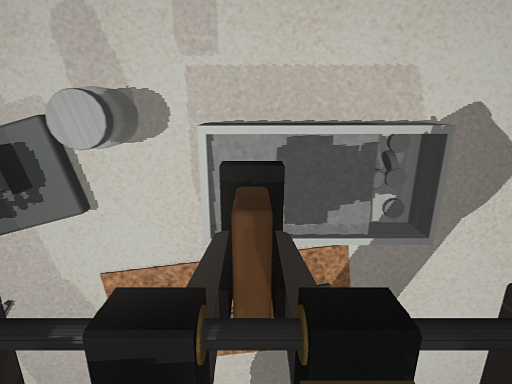

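Call:
move_arm --series '[[[0,-8,0],[0,0,-0.03],-1],[[0,-16,0],[-0.02,0,-0.07],-1],[[0,-24,0],[-0.05,0,-0.11],-1],[[0,-32,0],[-0.08,0.02,-0.15],-1],[[0,-40,0],[-0.0985,0.04,-0.1785],-1],[[0,-48,0],[-0.0985,0.04,-0.1785],-1],[[0,-56,0],[-0.0985,0.04,-0.1785],-1],[[0,-64,0],[-0.0985,0.04,-0.1785],-1],[[0,-72,0],[-0.0985,0.04,-0.1785],-1],[[0,-80,0],[-0.0985,0.04,-0.1785],-1]]'

```text
time: 10.95
eef_pos: [0.4392, -0.0808, 0.2247]
tcp_rot: [[0.97, 0.001, 0.242], [-0.242, -0.003, 0.97], [0.002, -1.0, -0.003]]
ft_force: [0.5, -0.0, -1.4]
gripper_width: 0.0198
```

Run:
```python
from h import *
o=manip.observe(); print(o['eef_pos'],o['joints'])
go((.4395,-.079,.1),7,True)
```

```text
[ 0.43918252 -0.08077222  0.224737  ] [-34.02251817  16.66603589  46.78381    125.63297841 -17.24531365
  43.98670377  10.09642137]
turn [0.2, -21.0, 0.08] shift [-0.0002, 0.0553, 0.002] n>= 2.4
```

Call:
move_arm --series '[[[0,-8,0],[0,0,0.002],-1],[[0.1,-16,0],[0,0.01,0.002],-1],[[0.2,-21,0.1],[0,0.03,0.002],-1],[[0.2,-21,0.1],[0,0.055,0.002],-1],[[0.2,-21,0.1],[0,0.055,0.002],-1],[[0.2,-21,0.1],[0,0.055,0.002],-1]]'

```text
time: 11.55
eef_pos: [0.4395, -0.0806, 0.17]
tcp_rot: [[0.993, -0.001, -0.119], [0.119, -0.001, 0.993], [-0.001, -1.0, -0.001]]
ft_force: [-0.1, 0.1, -1.0]
gripper_width: 0.0197
```

Run:
```python
from h import *
o=manip.observe(); print(o['eef_pos'],o['ft_force'])
go((.4395,-.079,.0484),7,True)
snap('scene','scene8');snap('wrist','wrist8')
cv2.imwrite('pics/m8.png',np.hstack([load('wrist8')['pixels'][100:,100:400],cv2.resize(load('scene8')['pixels'][180:350,100:330],(400,284),interpolation=2)]))
```

```text
[ 0.43950821 -0.08060125  0.16997151] [-0.14441771  0.14974791 -0.98079024]
turn [0.04, -0.19, -0.06] shift [0.0002, 0.0522, 0.0016] n>= 1.0
```

View pics/m8.png

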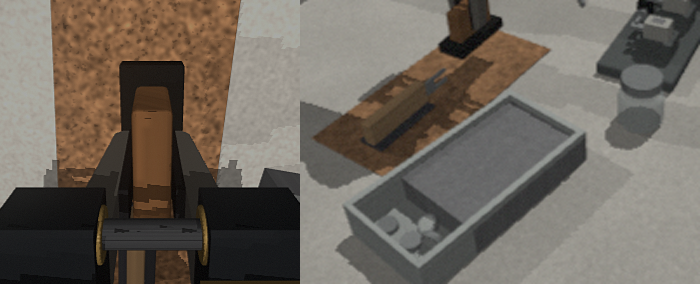

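Call:
move_arm --series '[[[0,0,0],[0,0.03,0.0016],-1],[[0,0,0],[0,0.045,0.0016],-1],[[0,0,0],[0,0.05,0.0016],-1],[[0,0,0],[0,0.052,0.0016],-1],[[0,0,0],[0,0.0522,0.0016],-1],[[0,0,0],[0,0.0522,0.0016],1],[[0,0,0],[0,0.0522,0.0016],1],[[0,0,0],[0,0.0522,0.0016],1],[[0,0,0],[0,0.0522,0.0016],1],[[0,0,0],[0,0.0522,0.0016],1]]'

```text
time: 12.65
eef_pos: [0.4402, -0.0783, 0.1187]
tcp_rot: [[0.993, 0.002, -0.12], [0.12, -0.0, 0.993], [0.002, -1.0, -0.0]]
ft_force: [-0.1, 0.4, 0.7]
gripper_width: 0.0578
```

Call:
move_arm --series '[[[0,0,0],[0,0,0],1],[[0,0,0],[0,0,0],1],[[0,0,0],[0,0,0],1],[[0,0,0],[0,-0.05,0],1],[[0,0,0],[0,-0.1,0],1],[[0,0,0],[0,-0.15,-0.02],1],[[0,0,0],[0,-0.17,-0.06],1],[[0,0,0],[0,-0.17,-0.06],1],[[0,0,0],[0,-0.17,-0.06],1]]'

```text
time: 13.55
eef_pos: [0.447, -0.1382, 0.2889]
tcp_rot: [[0.993, 0.003, -0.118], [0.118, 0.0, 0.993], [0.003, -1.0, 0.0]]
ft_force: [0.4, 0.0, -0.1]
gripper_width: 0.0923
```

Run:
```python
from h import *
o=manip.observe(); print(o['eef_pos'],o['ft_force'],o['joints'])
snap('wrist','wrist9');go((.4428,-.23,.13),5.4,True);go((.4428,-.23,.032),5.4,True)
```

```text
[ 0.44701783 -0.13818846  0.28885513] [ 0.39226198  0.03921274 -0.05038711] [-28.37492369  11.72159738  47.36219169 119.70991203 -10.92229335
  52.66539341  31.84377631]
turn [-0.03, 1.49, 0.03] shift [-0.0149, 0.0886, -0.0917] n>= 2.6
turn [-0.03, 1.49, 0.03] shift [-0.015, 0.1866, -0.0917] n>= 4.2
```

View pics/wrist9.png

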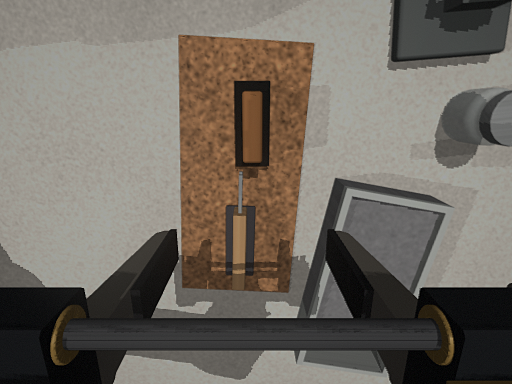

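The scraper stands on the mat again at (252,125). The fork lies at (240,240). Next I check the fork's place against my earlier measurement.

Run:
```python
from h import *
c=load('wrist9');o=manip.observe();print(o['time'],o['eef_pos'])
print(proj(c,(.438,-.1815,.043)),proj(c,(.447,-.278,.043)))
cv2.imwrite('pics/w9z.png',cv2.resize(c['pixels'][150:300,190:300],None,fx=4,fy=4,interpolation=2))
```

```text
13.6 [ 0.4466044  -0.13727381  0.28801501]
[239.8524274  217.20545776] [238.80928711 289.99217455]
```

View pics/w9z.png

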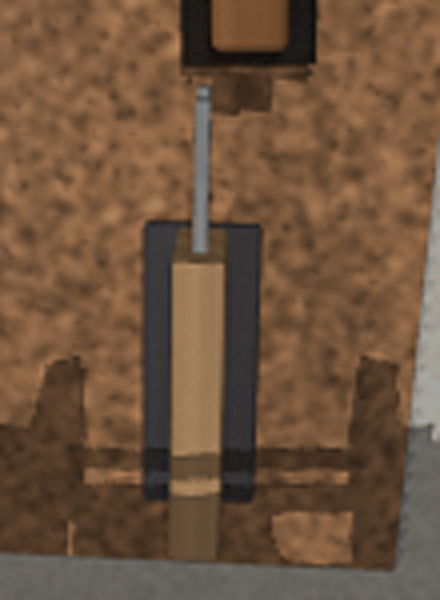

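Call:
move_arm --series '[[[0,1.5,0],[-0.015,0.05,-0.05],1],[[0,1.5,0],[-0.015,0.09,-0.09],1],[[0,1.5,0],[-0.015,0.09,-0.092],0],[[0,1.5,0],[-0.015,0.14,-0.092],0],[[0,1.5,0],[-0.015,0.175,-0.092],0],[[0,1.5,0],[-0.015,0.1855,-0.092],0],[[0,1.5,0],[-0.015,0.1855,-0.092],0]]'

```text
time: 14.3
eef_pos: [0.4415, -0.2293, 0.1006]
tcp_rot: [[0.996, -0.004, -0.094], [0.094, 0.002, 0.996], [-0.004, -1.0, 0.003]]
ft_force: [0.8, 0.2, -0.4]
gripper_width: 0.0539
```

Run:
```python
from h import *
c=load('wrist9');print(onz(c,240.75,172,.034), onz(c,239.3,198+0.,.034))
o=manip.observe();print(o['time'],o['eef_pos'],o['ft_force'],o['gripper_width'])
go((.4428,-.23,.032),5.4,True)
```

```text
[ 0.43324666 -0.13043029  0.034     ] [ 0.43487495 -0.16130174  0.034     ]
14.3 [ 0.44147543 -0.22933066  0.10062676] [ 0.80662271  0.21863763 -0.37022889] 0.05388149954782412
turn [-0.15, 0.01, -0.24] shift [0.0013, -0.0008, -0.0008] n>= 0.0
```

Call:
move_arm --series '[[[0,0,-0.2],[0.0013,-0.0005,0],-1],[[0,0,-0.2],[0.0013,-0.0005,0],-1],[[0,0,-0.2],[0.0013,-0.0005,0],-1],[[0,0,-0.2],[0.0013,-0.0005,0],-1],[[0,0,-0.2],[0.0013,-0.0005,0],-1],[[0,0,-0.2],[0.0013,-0.0005,0],-1],[[0,0,-0.2],[0.0013,-0.0005,0],-1],[[0,0,-0.2],[0.0013,-0.0005,0],-1],[[0,0,-0.2],[0.0013,-0.0005,0],-1],[[0,0,-0.2],[0.0013,-0.0005,0],-1]]' --squeeze 40

```text
time: 15.3
eef_pos: [0.4433, -0.2292, 0.1018]
tcp_rot: [[0.996, 0.0, -0.094], [0.094, 0.003, 0.996], [0.001, -1.0, 0.003]]
ft_force: [0.0, 1.1, 5.9]
gripper_width: 0.0153
```

Run:
```python
from h import *
np.set_printoptions(precision=4,suppress=True)
o=manip.observe();print(o['time'],o['eef_pos'],o['ft_force'],o['gripper_width'],o['joints'],o['tcp_rot'])
go((.45,-.1,.16),-10,True)
go((.45,.1,.16),-78,True)
```

```text
15.3 [ 0.4433 -0.2292  0.1018] [0.0109 1.0692 5.8841] 0.015280490786063191 [ -3.7806  34.5338  34.161  121.567  -35.0906  33.9334  61.1012] [[ 0.9955  0.0003 -0.0944]
 [ 0.0944  0.0029  0.9955]
 [ 0.0006 -1.      0.0028]]
turn [-0.17, 15.42, 0.01] shift [0.019, -0.1272, 0.1283] n>= 3.6
turn [-0.16, 83.42, -0.09] shift [0.0379, -0.1266, 0.3274] n>= 9.7
```

Call:
move_arm --series '[[[0,0,0],[0,-0.05,0],-1],[[0,0,0],[0,-0.1,0],-1],[[0,0,0],[0,-0.14,0],-1],[[0,8,0],[0,-0.17,0.03],-1],[[0,16,0],[0.01,-0.19,0.07],-1],[[0,24,0],[0.02,-0.2,0.11],-1],[[0,32,0],[0.02,-0.21,0.15],-1],[[0,40,0],[0.03,-0.22,0.19],-1],[[0,48,0],[0.03,-0.23,0.23],-1],[[0,56,0],[0.03,-0.23,0.27],-1]]'

```text
time: 16.3
eef_pos: [0.4502, 0.0147, 0.3304]
tcp_rot: [[0.755, 0.001, 0.656], [-0.656, 0.004, 0.755], [-0.002, -1.0, 0.004]]
ft_force: [0.8, 0.1, -0.6]
gripper_width: 0.0156
```

Run:
```python
from h import *
np.set_printoptions(precision=4,suppress=True)
o=manip.observe();print(o['time'],o['eef_pos'],o['ft_force'],o['gripper_width'],o['joints'])
go((.46,.14,.27),-78,True)
```

```text
16.3 [0.4502 0.0147 0.3304] [ 0.7956  0.1454 -0.6403] 0.015581748396210387 [-59.2907   5.5512  57.9053 119.4531  -5.8213  57.6483 -39.3695]
turn [-0.17, 37.02, -0.15] shift [-0.0748, -0.0086, 0.1011] n>= 4.3
```

Call:
move_arm --series '[[[0,8,0],[-0.02,-0.009,0.03],-1],[[0,16,0],[-0.04,-0.009,0.06],-1],[[0,24,0],[-0.06,-0.009,0.09],-1],[[0,32,0],[-0.075,-0.009,0.101],-1],[[-0.2,37,-0.1],[-0.075,-0.009,0.101],-1],[[-0.2,37,-0.1],[-0.075,-0.009,0.101],-1],[[-0.2,37,-0.1],[-0.075,-0.009,0.101],-1]]'

```text
time: 17.0
eef_pos: [0.4596, 0.1397, 0.3397]
tcp_rot: [[0.21, -0.001, 0.978], [-0.978, 0.0, 0.21], [-0.001, -1.0, -0.001]]
ft_force: [-0.7, -0.3, -1.2]
gripper_width: 0.0158
```

Run:
```python
from h import *
np.set_printoptions(precision=4,suppress=True)
o=manip.observe();print(o['time'],o['eef_pos'],o['ft_force'],o['gripper_width'],o['joints'])
snap('wrist','wrist10')
```

```text
17.0 [0.4596 0.1397 0.3397] [-0.6504 -0.2537 -1.19  ] 0.015826248232913585 [-72.0213  10.1483  58.1337 115.1771 -10.0121  59.8685 -87.1054]
```

View pics/wrist10.png

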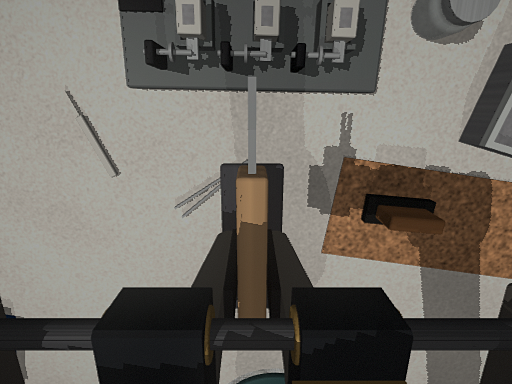

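Run:
```python
from h import *
c=load('wrist10')
for p in [(.4395,-.079,.067),(.4345,-.0318,.019),(.4445,-.1262,.019)]: print(proj(c,p))
cv2.imwrite('pics/w10z.png',cv2.resize(c['pixels'][0:105,110:390],None,fx=2.8,fy=2.8,interpolation=2))
cv2.imwrite('pics/w10y.png',cv2.resize(c['pixels'][140:290,300:512],None,fx=3,fy=3,interpolation=2))
```

```text
[418.22012522 226.14611819]
[367.31644629 209.68011355]
[433.17917385 216.33333021]
```

View pics/w10z.png

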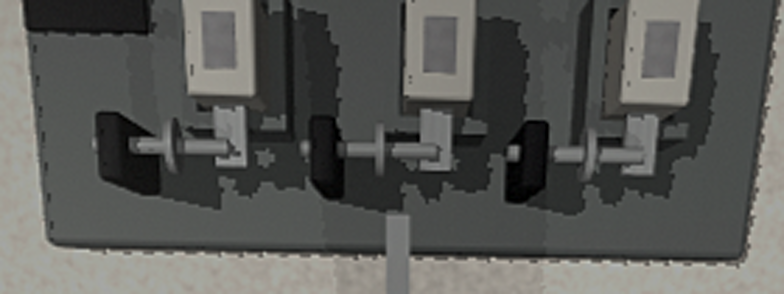

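View pics/w10y.png

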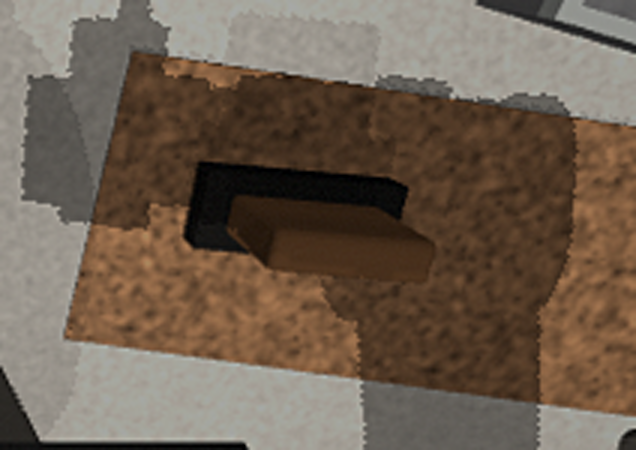

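Call:
move_arm --series '[[[0,0,0],[0,0,0.05],-1],[[0,0,0],[0,0,0.08],-1],[[0,0,0],[0,0,0.08],-1],[[0,0,0],[0,0,0.08],-1]]'

```text
time: 17.45
eef_pos: [0.538, 0.155, 0.3392]
tcp_rot: [[0.208, -0.002, 0.978], [-0.978, -0.001, 0.208], [0.0, -1.0, -0.002]]
ft_force: [-0.3, -0.2, -1.7]
gripper_width: 0.0156
```

Run:
```python
from h import *
c=snap('wrist','wrist11'); o=manip.observe();print(o['eef_pos'],o['joints'])
cv2.imwrite('pics/w11z.png',cv2.resize(c['pixels'][0:210,110:390],None,fx=2.8,fy=2.8,interpolation=2))
```

```text
[0.53747514 0.15503499 0.3393628 ] [-62.91548845  21.83228042  55.72901447 105.04801936 -20.06430592
  63.82210213 -77.98957502]
```

View pics/w11z.png

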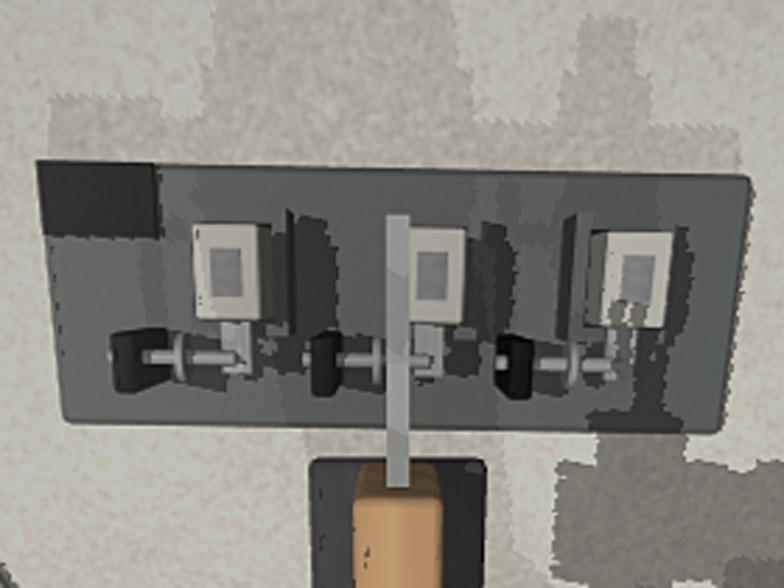

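Run:
```python
from h import *
np.set_printoptions(precision=4,suppress=True)
a=load('wrist10');b=load('wrist11')
f=lambda p:(p[0]/2.8+110-.3,p[1]/2.8-.3)
def T(n,p,q):
    r,e=tri(a,f(p),b,f(q)); print(n,r,round(e,4), 'b@z.062',onz(b,*f(q),.062)[:2])
T('fl3',(170,146),(178,357));T('fl2',(379,149),(377,360));T('fl1',(591,153),(574,365))
T('tip3',(236,147),(240,359));T('tip2',(440,150),(434,360));T('tip1',(645,155),(614,367))
T('p3L',(187,95),(196,318));T('p3R',(253,98),(262,320));T('p2R',(470,102),(463,323));T('p1L',(622,102),(605,325));T('p1R',(688,106),(668,328))
for p in [(196,318),(262,320),(463,323),(605,325),(668,328),(192,226),(250,224),(607,232),(672,234),(465,228)]: print(p,onz(b,*f(p),.074))
print('base',[onz(b,*f(p),.02)[:2] for p in [(38,160),(750,178),(718,432),(66,423)]])
print('base',[onz(a,*f(p),.02)[:2] for p in [(48,242),(742,258)]])
# fork: blade tip & handle in hand
o=manip.observe(); g=o['eef_pos']+o['tcp_rot'][:,1]*.0694
print('grasp',g); ez=o['tcp_rot'][:,2]
for t in (50,72,96,100): print(t,proj(b,g+ez*(t/1000)+np.array([0,0,.0016])))
print('seen tip',f((398,214)),'base',f((399,487)), 'handle end',f((399,466)))
```

```text
fl3 [0.5739 0.2549 0.0625] 0.001 b@z.062 [0.5738 0.2555]
fl2 [0.5897 0.1749 0.0635] 0.0004 b@z.062 [0.5897 0.1747]
fl1 [0.6048 0.0954 0.0668] 0.0 b@z.062 [0.6046 0.0944]
tip3 [0.5787 0.2294 0.0646] 0.0009 b@z.062 [0.5783 0.2303]
tip2 [0.5945 0.1518 0.0621] 0.0004 b@z.062 [0.5945 0.1516]
tip1 [0.6077 0.0775 0.0685] 0.0042 b@z.062 [0.6073 0.0779]
p3L [0.5916 0.2481 0.0718] 0.0003 b@z.062 [0.5908 0.2504]
p3R [0.596  0.2233 0.0708] 0.0015 b@z.062 [0.5956 0.2239]
p2R [0.6115 0.1444 0.0706] 0.0009 b@z.062 [0.6114 0.1433]
p1L [0.6224 0.0897 0.0744] 0.001 b@z.062 [0.6227 0.0863]
p1R [0.6265 0.0652 0.0739] 0.0016 b@z.062 [0.6269 0.0607]
(196, 318) [0.5917 0.2477 0.074 ]
(262, 320) [0.5963 0.2221 0.074 ]
(463, 323) [0.6117 0.1442 0.074 ]
(605, 325) [0.6226 0.0891 0.074 ]
(668, 328) [0.6266 0.0644 0.074 ]
(192, 226) [0.6251 0.2539 0.074 ]
(250, 224) [0.6304 0.2323 0.074 ]
(607, 232) [0.6559 0.098  0.074 ]
(672, 234) [0.6604 0.0734 0.074 ]
(465, 228) [0.6461 0.1515 0.074 ]
base [array([0.6389, 0.3357]), array([0.696 , 0.0316]), array([0.5871, 0.0102]), array([0.5273, 0.313 ])]
base [array([0.5279, 0.314 ]), array([0.5861, 0.0094])]
grasp [0.5373 0.1551 0.27  ]
50 [251.1942 171.5153]
72 [251.1302 126.6117]
96 [251.0536  72.8768]
100 [251.0401  63.388 ]
seen tip (251.84285714285713, 76.12857142857143) base (252.2, 173.62857142857143) handle end (252.2, 166.12857142857143)
```

```bash
cat >> h.py <<'E'
cy=np.radians(10.9); EX=np.array([np.cos(cy),np.sin(cy),0]); EY=np.array([-np.sin(cy),np.cos(cy),0])
NECK={1:np.array([.6063,.0874,0]),2:np.array([.5912,.1666,0]),3:np.array([.5758,.2460,0])}
def fk(n,back,dy,z): go(NECK[n]-EX*(.0866+back)+EY*dy+np.array([0,0,z]),-79.1,True)
E
python3 - <<'E'
from h import *
fk(2,.045,0,.12);fk(2,.045,0,.0719)
E
```

```text
turn [0.13, 1.11, -0.04] shift [-0.0026, 0.1501, -0.0763] n>= 3.4
turn [0.13, 1.11, -0.04] shift [-0.0025, 0.1982, -0.0762] n>= 4.2
```

Call:
move_arm --series '[[[0.1,1.1,0],[-0.0026,0,-0.05],-1],[[0.1,1.1,0],[-0.0026,0.03,-0.076],-1],[[0.1,1.1,0],[-0.0026,0.08,-0.076],-1],[[0.1,1.1,0],[-0.0026,0.13,-0.076],-1],[[0.1,1.1,0],[-0.0026,0.17,-0.076],-1],[[0.1,1.1,0],[-0.0026,0.19,-0.076],-1],[[0.1,1.1,0],[-0.0026,0.198,-0.076],-1],[[0.1,1.1,0],[-0.0026,0.198,-0.076],-1],[[0.1,1.1,0],[-0.0026,0.198,-0.076],-1]]'

```text
time: 18.4
eef_pos: [0.4627, 0.142, 0.1428]
tcp_rot: [[0.189, 0.001, 0.982], [-0.982, 0.002, 0.189], [-0.002, -1.0, 0.002]]
ft_force: [-0.6, 0.0, -1.0]
gripper_width: 0.0157
```

Run:
```python
from h import *
np.set_printoptions(precision=4,suppress=True)
o=manip.observe();print(o['time'],o['eef_pos'],o['ft_force'],o['joints'])
for n in('scene','side','wrist'):snap(n,n+'12')
fk(2,.045,0,.0719);fk(2,0,0,.0719)
a=load('scene12')['pixels'][120:250,200:370];b=load('side12')['pixels'][190:320,170:340]
cv2.imwrite('pics/m12.png',np.hstack([cv2.resize(a,None,fx=2.3,fy=2.3,interpolation=2),cv2.resize(b,None,fx=2.3,fy=2.3,interpolation=2)]))
cv2.imwrite('pics/w12z.png',cv2.resize(load('wrist12')['pixels'][0:180,130:380],None,fx=3,fy=3,interpolation=2))
```

```text
18.4 [0.4627 0.142  0.1428] [-0.6059  0.0464 -1.0419] [-56.3883  31.0547  44.1592 123.4284 -35.3117  38.6247 -66.8011]
turn [-0.1, 0.03, -0.11] shift [0.0004, 0.0015, -0.0008] n>= 0.0
turn [-0.1, 0.03, -0.11] shift [0.0004, 0.0016, 0.0442] n>= 0.9
```

View pics/m12.png

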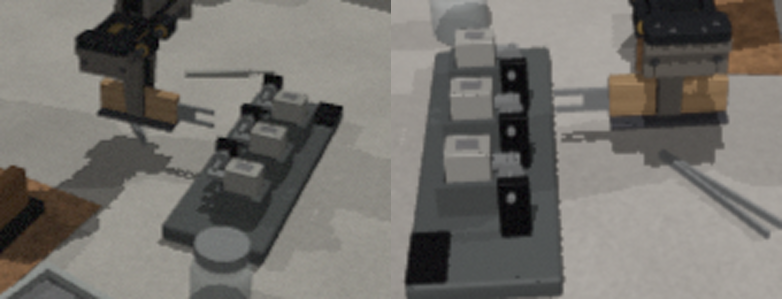

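View pics/w12z.png

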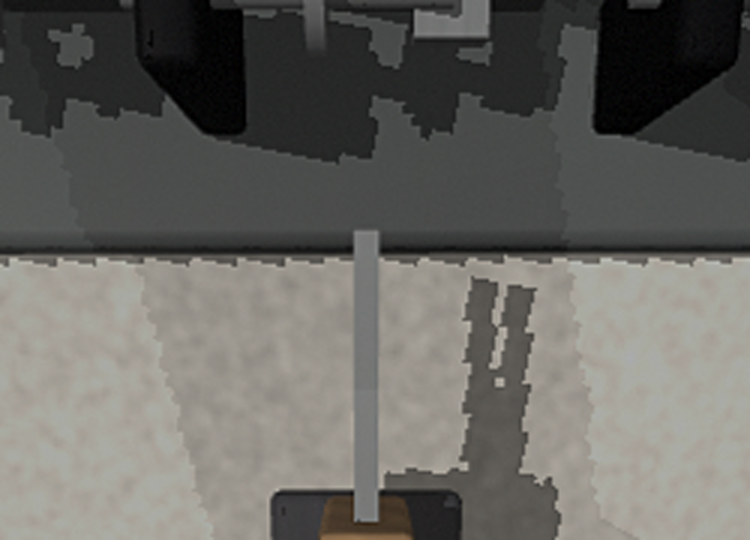

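Run:
```python
from h import *
o=manip.observe(); g=o['eef_pos']+o['tcp_rot'][:,1]*.0694; ez=o['tcp_rot'][:,2]
s=load('scene12');d=load('side12')
for t in (.0706,.0946):
  p=g+ez*t-[0,0,.0094]; print(p,proj(s,p),proj(d,p))
for n in(1,2,3):
  p=NECK[n]+[0,0,.062]; print(n,'neck',proj(s,p),proj(d,p), 'tip',proj(s,p-EY*.013),proj(d,p-EY*.013))
cv2.imwrite('pics/m12b.png',np.hstack([cv2.resize(s['pixels'][145:195,270:335],None,fx=6,fy=6,interpolation=2),cv2.resize(d['pixels'][210:260,210:275],None,fx=6,fy=6,interpolation=2)]))
```

```text
[0.53211889 0.15579616 0.0641174 ] [284.19685888 169.86588285] [253.03962005 232.67647185]
[0.55568323 0.16034811 0.06416066] [292.49813558 171.68242392] [240.71262077 233.26215237]
1 neck [293.91381047 190.98949221] [222.41777379 212.21235729] tip [291.98681721 193.70230626] [222.43681191 208.88603745]
2 neck [305.12285309 175.29608338] [222.21144961 234.88959177] tip [303.41179067 177.70571896] [222.23488914 230.97568012]
3 neck [315.05956069 161.24304696] [222.11054246 261.88189843] tip [313.53000861 163.39654282] [222.13763811 257.20719133]
```

View pics/m12b.png

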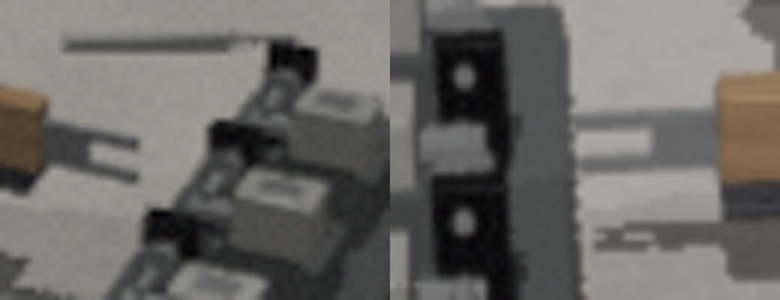

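Call:
move_arm --series '[[[-0.1,0,-0.1],[0.0004,0.0016,0],-1],[[-0.1,0,-0.1],[0.0004,0.0016,0.01],-1],[[-0.1,0,-0.1],[0.0004,0.0016,0.02],-1],[[-0.1,0,-0.1],[0.0004,0.0016,0.03],-1],[[-0.1,0,-0.1],[0.0004,0.0016,0.038],-1],[[-0.1,0,-0.1],[0.0004,0.0016,0.044],-1],[[-0.1,0,-0.1],[0.0004,0.0016,0.044],-1],[[-0.1,0,-0.1],[0.0004,0.0016,0.044],-1]]'

```text
time: 19.35
eef_pos: [0.5058, 0.15, 0.1411]
tcp_rot: [[0.189, -0.001, 0.982], [-0.982, -0.0, 0.189], [0.0, -1.0, -0.001]]
ft_force: [-0.6, 0.7, -1.7]
gripper_width: 0.0158
```

Run:
```python
from h import *
np.set_printoptions(precision=4,suppress=True)
o=manip.observe();print(o['time'],o['eef_pos'],o['ft_force'],o['joints'])
s=snap('scene','scene13');d=snap('side','side13');w=snap('wrist','wrist13')
fk(2,0,0,.0719);fk(2,0,.017,.0719)
cv2.imwrite('pics/m13.png',np.hstack([cv2.resize(s['pixels'][145:195,270:335],(390,300),interpolation=2),cv2.resize(d['pixels'][210:260,195:260],(390,300),interpolation=2)]))
cv2.imwrite('pics/w13z.png',cv2.resize(w['pixels'][0:180,130:380],None,fx=3,fy=3,interpolation=2))
```

```text
19.35 [0.5058 0.15   0.1411] [-0.5574  0.7415 -1.6806] [-53.7686  34.6612  43.2962 117.5215 -35.9042  41.6875 -66.6579]
turn [0.03, 0.03, -0.01] shift [0.0, -0.0001, 0.0006] n>= 0.0
turn [0.03, 0.03, -0.01] shift [-0.017, -0.0001, 0.0006] n>= 0.3
```

View pics/m13.png

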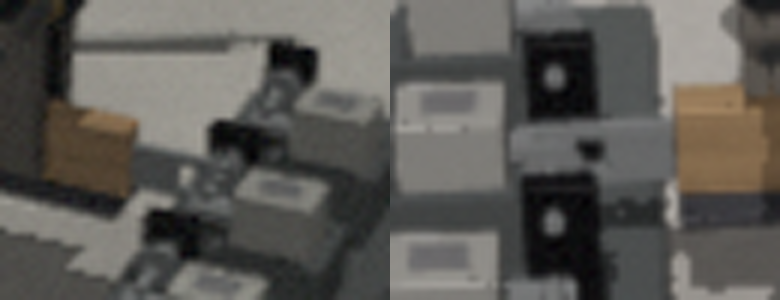

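View pics/w13z.png

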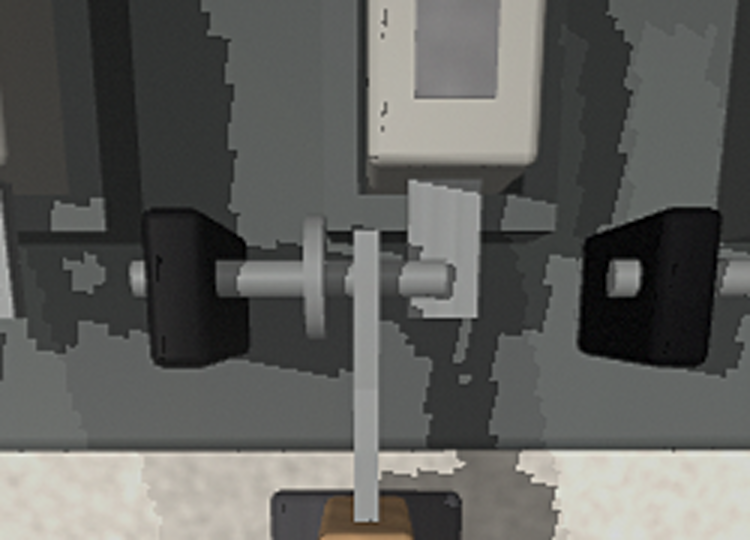

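Call:
move_arm --series '[[[0,0,0],[-0.004,0,0.0005],-1],[[0,0,0],[-0.008,0,0.0005],-1],[[0,0,0],[-0.012,0,0.0005],-1],[[0,0,0],[-0.015,0,0.0005],-1],[[0,0,0],[-0.017,0,0.0005],-1],[[0,0,0],[-0.017,0,0.0005],-1],[[0,0,0],[-0.017,0,0.0005],-1]]'

```text
time: 20.2
eef_pos: [0.5027, 0.1668, 0.1412]
tcp_rot: [[0.19, -0.001, 0.982], [-0.982, 0.0, 0.19], [-0.0, -1.0, -0.001]]
ft_force: [-1.0, -2.8, -1.0]
gripper_width: 0.0159
```

Run:
```python
from h import *
np.set_printoptions(precision=4,suppress=True)
o=manip.observe();print(o['time'],o['eef_pos'],o['ft_force'])
w=snap('wrist','wrist14')
fk(2,0,.017,.0719);fk(2,0,.001,.0719)
cv2.imwrite('pics/w14z.png',cv2.resize(w['pixels'][0:180,130:380],None,fx=3,fy=3,interpolation=2))
```

```text
20.2 [0.5027 0.1668 0.1412] [-1.0146 -2.8494 -1.0006]
turn [0.04, 0.01, -0.01] shift [-0.0001, -0.0002, 0.0002] n>= 0.0
turn [0.04, 0.01, -0.01] shift [0.0159, -0.0002, 0.0002] n>= 0.3
```

View pics/w14z.png

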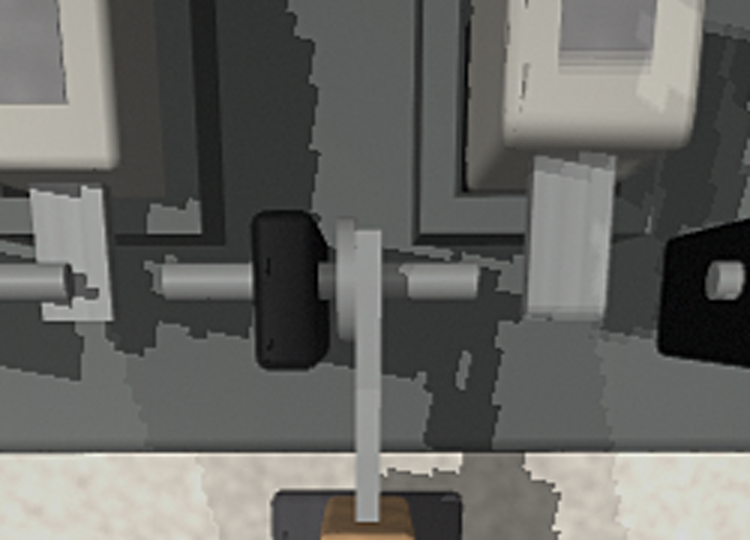

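Call:
move_arm --series '[[[0,0,0],[0.006,0,0],-1],[[0,0,0],[0.012,0,0],-1],[[0,0,0],[0.016,0,0],-1],[[0,0,0],[0.016,0,0],-1],[[0,0,0],[0.016,0,-0.015],-1],[[0,0,0],[0.016,0,-0.03],-1],[[0,0,0],[0.016,0,-0.05],-1],[[0,0,0],[0.016,0,-0.05],-1]]'

```text
time: 21.05
eef_pos: [0.4544, 0.1416, 0.1409]
tcp_rot: [[0.19, -0.004, 0.982], [-0.982, 0.001, 0.19], [-0.001, -1.0, -0.004]]
ft_force: [0.2, -0.1, -1.9]
gripper_width: 0.0157
```

Run:
```python
from h import *
np.set_printoptions(precision=4,suppress=True)
o=manip.observe();print(o['time'],o['eef_pos'],o['ft_force'],o['joints'])
fk(3,.05,0,.0719);fk(3,0,0,.0719)
fk(1,.05,0,.0719);fk(1,0,0,.0719)
```

```text
21.05 [0.4544 0.1416 0.1409] [ 0.2297 -0.0651 -1.9323] [-56.8175  30.7454  44.144  124.3609 -35.3162  38.2357 -66.8778]
turn [0.21, 0.04, -0.08] shift [-0.0796, -0.0003, 0.0024] n>= 1.6
turn [0.21, 0.04, -0.08] shift [-0.0795, -0.0005, 0.0524] n>= 1.9
turn [0.21, 0.04, -0.08] shift [0.0819, -0.0005, 0.0023] n>= 1.6
turn [0.21, 0.04, -0.08] shift [0.082, -0.0007, 0.0523] n>= 1.9
```

Call:
move_arm --series '[[[0.2,0,0],[-0.04,0,0],-1],[[0.2,0,0],[-0.0795,0,0],-1],[[0.2,0,0],[-0.0795,0,0.002],-1],[[0.2,0,0],[-0.0795,0,0.002],-1],[[0.2,0,0],[-0.0795,0,0.015],-1],[[0.2,0,0],[-0.0795,0,0.025],-1],[[0.2,0,0],[-0.0795,0,0.025],-1],[[0.2,0,0],[-0.0795,0,0.025],-1]]'

```text
time: 21.85
eef_pos: [0.4645, 0.2234, 0.1409]
tcp_rot: [[0.188, -0.0, 0.982], [-0.982, 0.001, 0.188], [-0.001, -1.0, -0.0]]
ft_force: [0.2, 0.1, -1.1]
gripper_width: 0.016
```

Run:
```python
from h import *
np.set_printoptions(precision=4,suppress=True)
o=manip.observe();print(o['time'],o['eef_pos'],o['ft_force'],o['joints'])
w=snap('wrist','wrist15'); s=snap('scene','scene15');d=snap('side','side15')
fk(3,0,0,.0719)
cv2.imwrite('pics/w15z.png',cv2.resize(w['pixels'][0:180,130:380],None,fx=3,fy=3,interpolation=2))
cv2.imwrite('pics/m15.png',np.hstack([cv2.resize(s['pixels'][135:185,270:335],(390,300),interpolation=2),cv2.resize(d['pixels'][230:280,200:265],(390,300),interpolation=2)]))
```

```text
21.85 [0.4645 0.2234 0.1409] [ 0.1527  0.0966 -1.0881] [-63.608   33.8184  43.6897 119.2063 -36.0986  40.8511 -75.4604]
turn [0.04, -0.0, -0.08] shift [-0.0005, -0.0005, 0.0277] n>= 0.6
```

View pics/w15z.png

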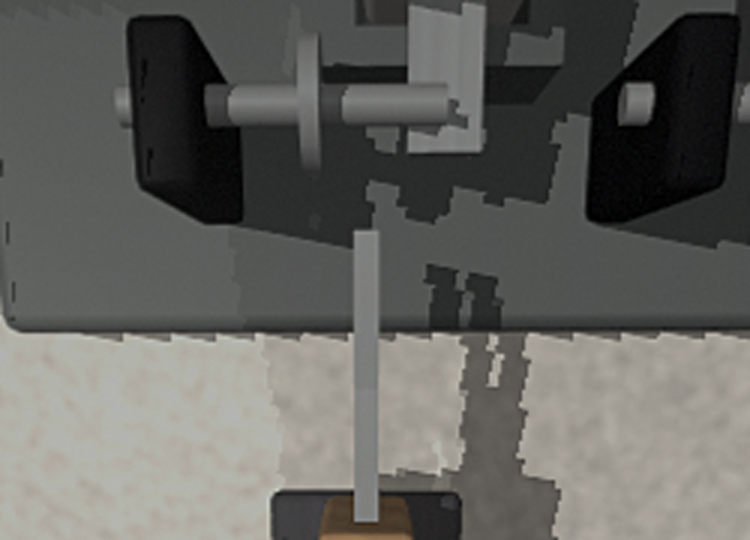

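View pics/m15.png

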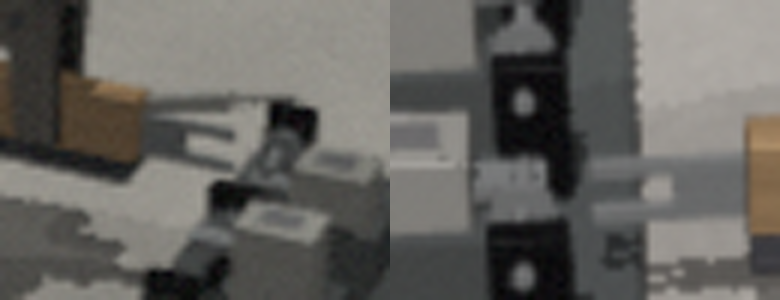

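Aligned for bay 3. Insert, push, return and retract.

Call:
move_arm --series '[[[0,0,0],[0,-0.0003,0.01],-1],[[0,0,0],[0,-0.0003,0.02],-1],[[0,0,0],[0,-0.0003,0.027],-1],[[0,0,0],[0,-0.0003,0.0275],-1],[[0,0,0],[-0.004,-0.0003,0.0275],-1],[[0,0,0],[-0.008,-0.0003,0.0275],-1],[[0,0,0],[-0.012,-0.0003,0.0275],-1],[[0,0,0],[-0.015,-0.0003,0.0275],-1],[[0,0,0],[-0.0175,-0.0003,0.0275],-1],[[0,0,0],[-0.0175,-0.0003,0.0275],-1]]'

```text
time: 23.0
eef_pos: [0.4872, 0.2466, 0.1411]
tcp_rot: [[0.19, -0.001, 0.982], [-0.982, 0.001, 0.19], [-0.001, -1.0, -0.001]]
ft_force: [1.5, -3.0, -1.5]
gripper_width: 0.0158
```

Call:
move_arm --series '[[[0,0,0],[0,0,0],-1],[[0,0,0],[0,0,0],-1]]'

```text
time: 23.2
eef_pos: [0.4872, 0.2464, 0.1411]
tcp_rot: [[0.189, -0.001, 0.982], [-0.982, 0.001, 0.189], [-0.001, -1.0, -0.001]]
ft_force: [0.8, -1.8, -2.5]
gripper_width: 0.0159
```

Run:
```python
from h import *
np.set_printoptions(precision=4,suppress=True)
o=manip.observe();print(o['time'],o['eef_pos'],o['ft_force'])
w=snap('wrist','wrist16')
fk(3,0,.001,.0719);fk(3,0,.017,.0719)
cv2.imwrite('pics/w16z.png',cv2.resize(w['pixels'][0:180,130:380],None,fx=3,fy=3,interpolation=2))
```

```text
23.2 [0.4872 0.2464 0.1411] [ 0.7947 -1.8305 -2.4744]
turn [0.05, 0.01, -0.07] shift [0.0162, -0.0003, 0.0003] n>= 0.3
turn [0.05, 0.01, -0.07] shift [0.0002, -0.0002, 0.0003] n>= 0.0
```

View pics/w16z.png

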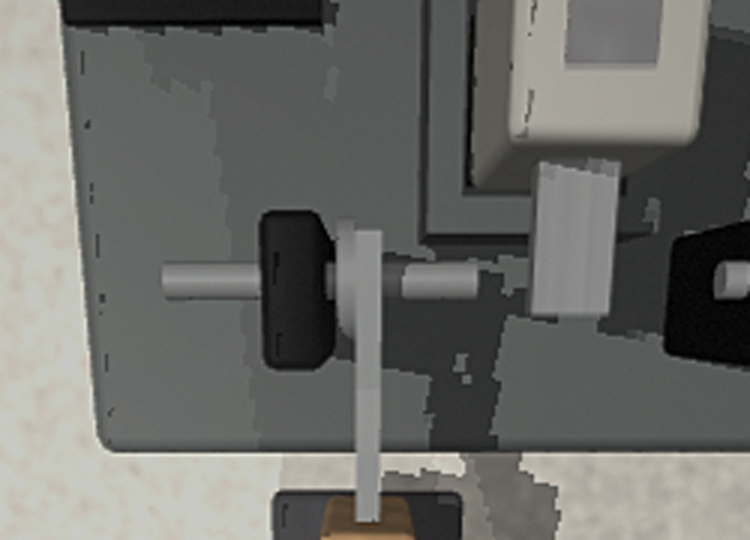

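Pack 3 is up, since its lug is clear of the bar and nearer the camera. Next I return, retract, and go to bay 1.

Call:
move_arm --series '[[[0,0,0],[0.006,0,0],-1],[[0,0,0],[0.012,0,0],-1],[[0,0,0],[0.016,0,0],-1],[[0,0,0],[0.016,0,0],-1],[[0,0,0],[0.016,0,-0.015],-1],[[0,0,0],[0.016,0,-0.03],-1],[[0,0,0],[0.016,0,-0.05],-1],[[0,0,0],[0.016,0,-0.05],-1],[[0,0,0],[0.06,0,-0.05],-1],[[0,0,0],[0.1,0,-0.05],-1]]'

```text
time: 24.25
eef_pos: [0.458, 0.1392, 0.1413]
tcp_rot: [[0.193, 0.001, 0.981], [-0.981, 0.002, 0.193], [-0.002, -1.0, 0.001]]
ft_force: [-0.0, 0.5, -1.9]
gripper_width: 0.0158
```

Run:
```python
from h import *
np.set_printoptions(precision=4,suppress=True)
o=manip.observe();print(o['time'],o['eef_pos'],o['ft_force'],o['joints'])
fk(1,.05,0,.0719);fk(1,.023,0,.0719)
```

```text
24.25 [0.458  0.1392 0.1413] [-0.0033  0.4902 -1.8665] [-56.3416  30.8126  44.0842 124.132  -35.3978  38.1339 -66.2558]
turn [-0.05, 0.25, -0.09] shift [0.079, -0.0002, -0.0011] n>= 1.6
turn [-0.05, 0.25, -0.09] shift [0.0791, -0.0001, 0.0259] n>= 1.7
```

Call:
move_arm --series '[[[0,0.2,-0.1],[0.04,0,-0.001],-1],[[0,0.2,-0.1],[0.079,0,-0.001],-1],[[0,0.2,-0.1],[0.079,0,-0.001],-1],[[0,0.2,-0.1],[0.079,0,0.01],-1],[[0,0.2,-0.1],[0.079,0,0.023],-1],[[0,0.2,-0.1],[0.079,0,0.023],-1],[[0,0.2,-0.1],[0.079,0,0.023],-1]]'

```text
time: 24.95
eef_pos: [0.496, 0.0675, 0.1409]
tcp_rot: [[0.192, 0.001, 0.981], [-0.981, -0.0, 0.192], [0.0, -1.0, 0.001]]
ft_force: [-0.4, -0.8, -1.1]
gripper_width: 0.0158
```

Run:
```python
from h import *
np.set_printoptions(precision=4,suppress=True)
o=manip.observe();print(o['time'],o['eef_pos'],o['ft_force'],o['joints'])
w=snap('wrist','wrist17')
fk(1,0,0,.0719)
cv2.imwrite('pics/w17z.png',cv2.resize(w['pixels'][0:180,130:380],None,fx=3,fy=3,interpolation=2))
```

```text
24.95 [0.496  0.0675 0.1409] [-0.4149 -0.8218 -1.0991] [-46.0412  32.4844  43.4659 121.1993 -35.4294  39.5806 -57.5773]
turn [-0.01, 0.16, 0.01] shift [0.0012, -0.0004, 0.026] n>= 0.5
```

View pics/w17z.png

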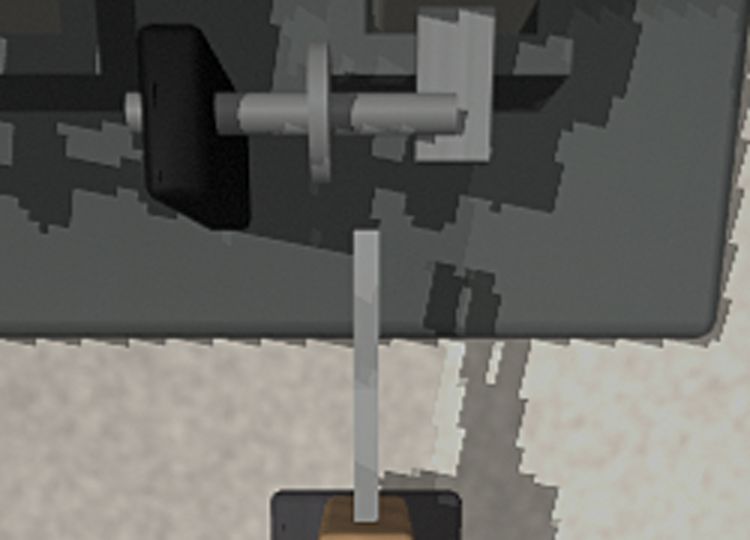

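Call:
move_arm --series '[[[0,0,0],[0.001,-0.0003,0.01],-1],[[0,0,0],[0.001,-0.0003,0.02],-1],[[0,0,0],[0.001,-0.0003,0.0255],-1],[[0,0,0],[0.001,-0.0003,0.0255],-1],[[0,0,0],[-0.003,-0.0003,0.0255],-1],[[0,0,0],[-0.007,-0.0003,0.0255],-1],[[0,0,0],[-0.011,-0.0003,0.0255],-1],[[0,0,0],[-0.0145,-0.0003,0.0255],-1],[[0,0,0],[-0.0165,-0.0003,0.0255],-1],[[0,0,0],[-0.0165,-0.0003,0.0255],-1]]'

```text
time: 26.0
eef_pos: [0.5171, 0.0885, 0.1411]
tcp_rot: [[0.192, -0.0, 0.981], [-0.981, -0.0, 0.192], [0.0, -1.0, -0.0]]
ft_force: [-0.1, -1.9, -2.6]
gripper_width: 0.0158
```

Call:
move_arm --series '[[[0,0,0],[0,0,0],-1],[[0,0,0],[0,0,0],-1]]'

```text
time: 26.2
eef_pos: [0.5171, 0.0883, 0.1412]
tcp_rot: [[0.192, -0.0, 0.981], [-0.981, -0.0, 0.192], [0.0, -1.0, -0.0]]
ft_force: [1.2, -1.9, -2.2]
gripper_width: 0.0156
```

Run:
```python
from h import *
np.set_printoptions(precision=4,suppress=True)
o=manip.observe();print(o['time'],o['eef_pos'],o['ft_force'])
w=snap('wrist','wrist18')
fk(1,0,.001,.0719);fk(1,0,.017,.0719)
cv2.imwrite('pics/w18z.png',cv2.resize(w['pixels'][0:180,130:380],None,fx=3,fy=3,interpolation=2))
```

```text
26.2 [0.5171 0.0883 0.1412] [ 1.2426 -1.8518 -2.1866]
turn [0.02, 0.17, 0.01] shift [0.0168, -0.0001, 0.0008] n>= 0.3
turn [0.02, 0.17, 0.01] shift [0.0008, -0.0001, 0.0008] n>= 0.0
```

View pics/w18z.png

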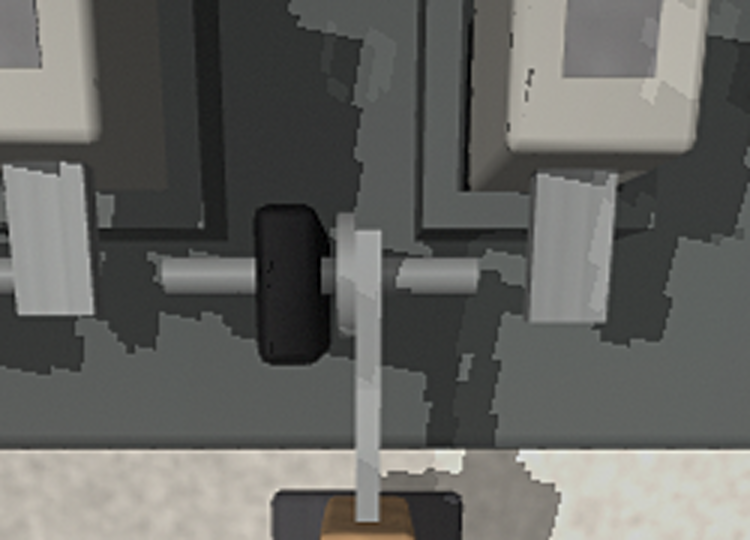

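All three are up. Retract, raise, and bring the fork back.

Call:
move_arm --series '[[[0,0,0],[0.006,0,0],-1],[[0,0,0],[0.012,0,0],-1],[[0,0,0],[0.016,0,0],-1],[[0,0,0],[0.016,0,0],-1],[[0,0,0],[0.016,0,-0.015],-1],[[0,0,0],[0.016,0,-0.03],-1],[[0,0,0],[0.016,0,-0.06],-1],[[0,0,0],[0.016,-0.05,-0.08],-1],[[0,0,0],[0.016,-0.1,-0.08],-1],[[0,0,0],[0.016,-0.1,-0.08],-1]]'

```text
time: 27.25
eef_pos: [0.4438, 0.0579, 0.2453]
tcp_rot: [[0.193, 0.007, 0.981], [-0.981, 0.005, 0.193], [-0.004, -1.0, 0.008]]
ft_force: [0.3, -0.7, -0.9]
gripper_width: 0.0157
```

Run:
```python
from h import *
np.set_printoptions(precision=4,suppress=True)
o=manip.observe();print(o['time'],o['eef_pos'],o['ft_force'],o['joints'])
w=snap('wrist','wrist19');s=snap('scene','scene19');d=snap('side','side19')
go((.4433,-.229,.16),5.4,True)
cv2.imwrite('pics/m19.png',np.hstack([cv2.resize(s['pixels'][120:320,100:360],(390,300),interpolation=2),cv2.resize(d['pixels'][120:320,160:350],(390,410),interpolation=2)[:300]]))
```

```text
27.25 [0.4438 0.0579 0.2453] [ 0.3399 -0.6746 -0.9284] [-60.9133  16.5952  57.8808 125.0647 -19.6024  47.2135 -69.5372]
turn [-0.05, -84.24, -0.06] shift [0.2821, 0.0113, -0.0538] n>= 9.8
```

View pics/m19.png

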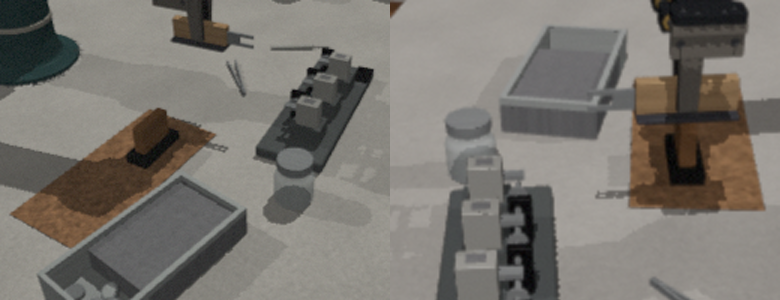

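View pics/wrist19.png

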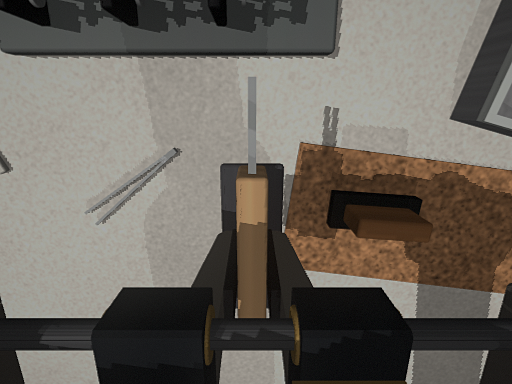

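Call:
move_arm --series '[[[0,-8,0],[0.03,0,-0.01],-1],[[0,-16,0],[0.07,0,-0.02],-1],[[0,-24,0],[0.11,0,-0.025],-1],[[0,-32,0],[0.15,0,-0.03],-1],[[0,-40,0],[0.19,0,-0.04],-1],[[0,-48,0],[0.23,0,-0.05],-1],[[0,-56,0],[0.26,0,-0.054],-1],[[0,-64,0],[0.282,0,-0.054],-1],[[0,-72,0],[0.282,0,-0.054],-1],[[0,-80,0],[0.282,0,-0.054],-1]]'

```text
time: 28.4
eef_pos: [0.4419, -0.2298, 0.2384]
tcp_rot: [[1.0, -0.005, -0.024], [0.024, 0.002, 1.0], [-0.005, -1.0, 0.002]]
ft_force: [-0.1, 1.0, -1.6]
gripper_width: 0.0157
```

Run:
```python
from h import *
np.set_printoptions(precision=4,suppress=True)
o=manip.observe();print(o['time'],o['eef_pos'],o['ft_force'],o['joints'])
go((.4433,-.233,.1),5.4,True);go((.4433,-.233,.034),5.4,True)
```

```text
28.4 [ 0.4419 -0.2298  0.2384] [-0.139   1.0281 -1.6387] [ -8.8181  19.5644  39.092  117.9749 -16.4458  48.1003  41.1812]
turn [-0.14, -4.05, -0.27] shift [0.0016, 0.069, -0.0034] n>= 1.4
turn [-0.14, -4.05, -0.27] shift [0.002, 0.135, -0.0035] n>= 2.7
```

Call:
move_arm --series '[[[-0.1,-4,-0.3],[0.0016,0.04,-0.0035],-1],[[-0.1,-4,-0.3],[0.0016,0.069,-0.0035],-1],[[-0.1,-4,-0.3],[0.0016,0.069,-0.0035],-1],[[-0.1,-4,-0.3],[0.0016,0.069,-0.0035],-1]]'

```text
time: 28.8
eef_pos: [0.4424, -0.2333, 0.1682]
tcp_rot: [[0.996, -0.003, -0.092], [0.092, 0.001, 0.996], [-0.003, -1.0, 0.002]]
ft_force: [0.1, -0.1, -1.4]
gripper_width: 0.0158
```

Run:
```python
from h import *
np.set_printoptions(precision=4,suppress=True)
o=manip.observe();print(o['time'],o['eef_pos'],o['ft_force'],o['joints'])
w=snap('wrist','wrist20');s=snap('scene','scene20');go((.4433,-.233,.0325),5.4,True)
cv2.imwrite('pics/m20.png',np.hstack([w['pixels'][:,100:400],cv2.resize(s['pixels'][160:320,100:300],(480,384),interpolation=2)]))
print(proj(w,(.4395,-.079,.067)),proj(w,(.4345,-.0318,.019)),proj(w,(.4445,-.1262,.019)))
```

```text
28.8 [ 0.4424 -0.2333  0.1682] [ 0.0611 -0.12   -1.4161] [ -3.6808  26.4872  34.0725 120.0965 -22.8771  39.9656  50.7558]
turn [-0.01, -0.08, 0.07] shift [-0.0004, 0.068, 0.0005] n>= 1.4
[275.9473 -42.1954] [270.8982 -97.1026] [270.3626  69.1999]
```

View pics/m20.png

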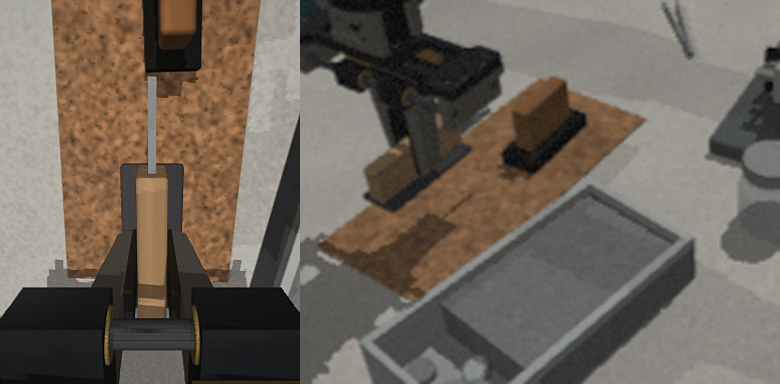

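Call:
move_arm --series '[[[0,0,0],[0,0.03,0],-1],[[0,0,0],[0,0.055,0],-1],[[0,0,0],[0,0.064,0],-1],[[0,0,0],[0,0.0675,0],-1],[[0,0,0],[0,0.0675,0],-1],[[0,0,0],[0,0.0675,0],-1],[[0,0,0],[0,0.0675,0],0.2],[[0,0,0],[0,0.0675,0],0.2],[[0,0,0],[0,0.0675,0],0.2],[[0,0,0],[0,0.0675,0],0.2]]'

```text
time: 29.9
eef_pos: [0.4439, -0.2336, 0.1027]
tcp_rot: [[0.996, 0.002, -0.093], [0.093, 0.0, 0.996], [0.002, -1.0, -0.0]]
ft_force: [0.8, -0.5, 0.3]
gripper_width: 0.0458
```

Call:
move_arm --series '[[[0,0,0],[0,0,0],0.2],[[0,0,0],[0,0,0],0.2],[[0,0,0],[0,-0.03,0],0.2],[[0,0,0],[0,-0.08,0],0.2],[[0,0,0],[0,-0.13,0],0.2],[[0,0,0],[0,-0.18,0.02],0.2],[[0,0,0],[0,-0.2,0.05],0.2],[[0,0,0],[0,-0.2,0.08],0.2],[[0,0,0],[0,-0.2,0.08],0.2]]'

```text
time: 30.8
eef_pos: [0.4362, -0.1504, 0.3032]
tcp_rot: [[0.995, 0.003, -0.099], [0.099, 0.003, 0.995], [0.003, -1.0, 0.003]]
ft_force: [0.5, 0.0, 1.1]
gripper_width: 0.0553
```

Run:
```python
from h import *
np.set_printoptions(precision=4,suppress=True)
o=manip.observe();print(o['time'],o['eef_pos'],o['ft_force'],o['joints'])
w=snap('wrist','wrist21')
go((.51,.05,.25),-79,True);go((.6268,.1605,.15),-79.1,True)
```

```text
30.8 [ 0.4362 -0.1504  0.3032] [0.4756 0.0347 1.1234] [-21.7409   8.6788  40.8533 119.3669  -7.2669  54.1474  28.6998]
turn [-0.17, 84.54, 0.08] shift [0.0931, -0.0159, 0.1942] n>= 9.8
turn [-0.17, 84.64, 0.08] shift [0.2197, 0.0845, 0.2928] n>= 9.9
```

View pics/wrist21.png

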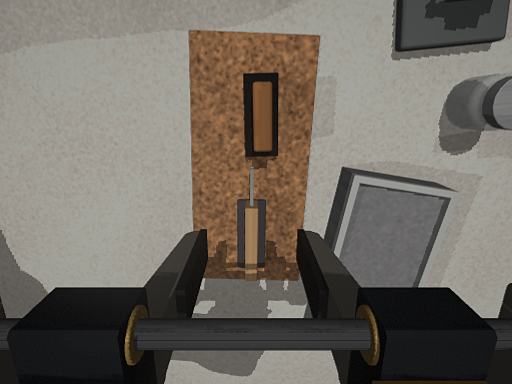

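Call:
move_arm --series '[[[0,8,0],[0.03,0,0.04],0.2],[[0,16,0],[0.05,0,0.08],0.2],[[0,24,0],[0.08,0,0.11],0.2],[[0,32,0],[0.1,0,0.15],0.2],[[0,40,0],[0.12,0,0.19],0.2],[[0,48,0],[0.14,0,0.22],0.2],[[0,56,0],[0.16,0,0.26],0.2],[[0,64,0],[0.18,0,0.29],0.2],[[0,72,0],[0.2,0,0.293],0.2],[[0,80,0],[0.22,0,0.293],0.2]]'

```text
time: 31.85
eef_pos: [0.6278, 0.1614, 0.3027]
tcp_rot: [[0.264, 0.002, 0.964], [-0.964, -0.0, 0.264], [0.001, -1.0, 0.002]]
ft_force: [-0.7, -0.5, 0.9]
gripper_width: 0.0554
```

Run:
```python
from h import *
np.set_printoptions(precision=4,suppress=True)
o=manip.observe();print(o['time'],o['eef_pos'],o['ft_force'],o['joints'],o['gripper_width'])
w=snap('wrist','wrist22')
go((.6423,.081,.2),-79.1,True)
```

```text
31.85 [0.6278 0.1614 0.3027] [-0.7373 -0.4814  0.9174] [-48.7586  31.7209  45.033   94.412  -24.4083  64.0627 -71.8174] 0.05536993733034056
turn [-0.24, 4.05, 0.16] shift [0.0799, 0.0335, -0.0091] n>= 1.7
```

View pics/wrist22.png

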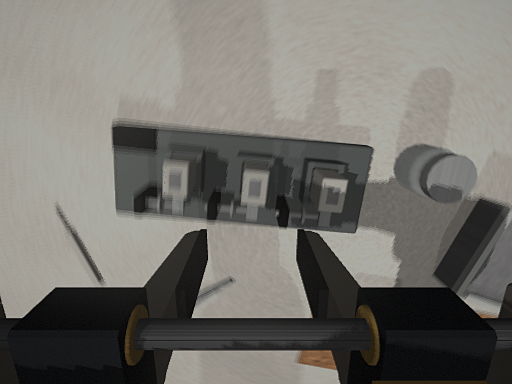

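Call:
move_arm --series '[[[-0.2,4,0.2],[0.045,0.02,-0.009],0.2],[[-0.2,4,0.2],[0.08,0.05,-0.009],0.2],[[-0.2,4,0.2],[0.08,0.07,-0.009],0.2],[[-0.2,4,0.2],[0.08,0.07,-0.009],0.2],[[-0.2,4,0.2],[0.08,0.07,-0.009],0.2]]'

```text
time: 32.4
eef_pos: [0.6427, 0.0804, 0.2326]
tcp_rot: [[0.19, -0.0, 0.982], [-0.982, 0.0, 0.19], [-0.0, -1.0, -0.0]]
ft_force: [1.0, 0.2, 0.6]
gripper_width: 0.0551
```

Run:
```python
from h import *
np.set_printoptions(precision=4,suppress=True)
o=manip.observe();print(o['time'],o['eef_pos'],o['ft_force'],o['joints'])
w=snap('wrist','wrist23')
go((.6423,.081,.074),-79.1,True)
C=np.array([.6421,.0812,0])
for dx,dy in [(18,13),(18,-13),(-18,13),(-18,-13)]: print(proj(w,C+EX*dx/1000+EY*dy/1000+[0,0,.09]))
cv2.imwrite('pics/w23z.png',cv2.resize(w['pixels'][80:280,150:400],None,fx=3,fy=3,interpolation=2))
```

```text
32.4 [0.6427 0.0804 0.2326] [1.0199 0.1943 0.6314] [-40.2733  36.3823  43.4621  97.6818 -28.873   57.7278 -65.5494]
turn [-0.08, 0.12, -0.04] shift [-0.0001, 0.0901, -0.0009] n>= 1.8
[233.7195 191.4203]
[267.4955 191.4381]
[234.4829 234.4376]
[266.8007 234.4585]
```

View pics/w23z.png

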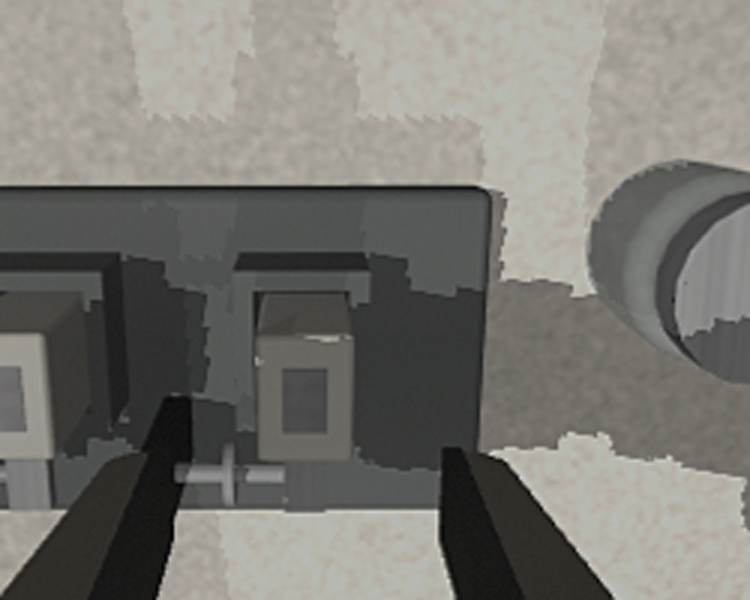

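Call:
move_arm --series '[[[0,0,0],[0.0006,0.04,-0.001],0.2],[[0,0,0],[0.0006,0.075,-0.001],0.2],[[0,0,0],[0.0006,0.088,-0.001],0.2],[[0,0,0],[0.0006,0.0895,-0.001],0.2],[[0,0,0],[0.0006,0.0895,-0.001],-1],[[0,0,0],[0.0006,0.0895,-0.001],-1],[[0,0,0],[0.0006,0.0895,-0.001],-1],[[0,0,0],[0.0006,0.0895,-0.001],-1],[[0,0,0],[0.0006,0.0895,-0.001],-1],[[0,0,0],[0.0006,0.0895,-0.001],-1]]' --squeeze 20

```text
time: 33.45
eef_pos: [0.6428, 0.0805, 0.1445]
tcp_rot: [[0.191, 0.003, 0.982], [-0.982, 0.001, 0.191], [-0.001, -1.0, 0.003]]
ft_force: [1.1, 0.4, 1.1]
gripper_width: 0.0261
```

```bash
cat >> h.py <<'E'
pa=np.radians(-4.1);PX=np.array([np.cos(pa),np.sin(pa),0]);PY=np.array([-np.sin(pa),np.cos(pa),0]);PO=np.array([.608,-.2265,0])
def plc(x,y,z): go(PO+PX*x+PY*y+np.array([0,0,z]),-94.1,True)
E
python3 - <<'E'
from h import *
np.set_printoptions(precision=4,suppress=True)
o=manip.observe();print(o['time'],o['eef_pos'],o['ft_force'],o['gripper_width'])
plc(.008,-.062,.2)
E
```

```text
33.45 [0.6428 0.0805 0.1445] [1.0919 0.4224 1.0916] 0.026095575936591012
turn [-0.16, 15.12, -0.06] shift [0.3565, -0.1254, -0.1009] n>= 7.8
```

Call:
move_arm --series '[[[0,0,0],[0,0,0],-1],[[0,0,0],[0,-0.03,0],-1],[[0,0,0],[0,-0.07,0],-1],[[0,0,0],[0,-0.11,0],-1],[[0,0,0],[0.01,-0.125,-0.01],-1],[[0,3,0],[0.05,-0.125,-0.03],-1],[[0,6,0],[0.09,-0.125,-0.05],-1],[[0,9,0],[0.13,-0.125,-0.06],-1],[[0,12,0],[0.17,-0.125,-0.07],-1],[[0,15,0],[0.21,-0.125,-0.08],-1]]'

```text
time: 34.45
eef_pos: [0.6034, -0.1424, 0.269]
tcp_rot: [[-0.071, 0.002, 0.997], [-0.997, 0.002, -0.071], [-0.002, -1.0, 0.002]]
ft_force: [-0.0, -0.8, -0.7]
gripper_width: 0.026
```

Run:
```python
from h import *
np.set_printoptions(precision=4,suppress=True)
o=manip.observe();print(o['time'],o['eef_pos'],o['ft_force'],o['gripper_width'],o['joints'])
plc(.008,-.062,.17)
```

```text
34.45 [ 0.6034 -0.1424  0.269 ] [-0.0251 -0.8215 -0.712 ] 0.025952262298145564 [-25.3625  32.8215  49.9486 100.5162 -28.7179  60.2091 -59.2661]
turn [-0.11, 0.01, -0.11] shift [0.1456, 0.0293, 0.0185] n>= 3.0
```

Call:
move_arm --series '[[[0,0,0],[0.04,0,0.01],-1],[[0,0,0],[0.08,0,0.0185],-1],[[0,0,0],[0.12,0.01,0.0185],-1],[[0,0,0],[0.1456,0.029,0.0185],-1],[[0,0,0],[0.1456,0.029,0.0185],-1],[[0,0,0],[0.1456,0.029,0.0185],-1],[[0,0,0],[0.1456,0.029,0.0185],-1]]'

```text
time: 35.15
eef_pos: [0.6122, -0.2874, 0.2398]
tcp_rot: [[-0.07, 0.002, 0.998], [-0.998, 0.003, -0.07], [-0.003, -1.0, 0.002]]
ft_force: [0.8, 0.1, -0.8]
gripper_width: 0.0258
```

Run:
```python
from h import *
np.set_printoptions(precision=4,suppress=True)
o=manip.observe();print(o['time'],o['eef_pos'],o['ft_force'],o['gripper_width'],o['joints'])
plc(.008,-.062,.0955)
w=snap('wrist','wrist24');s=snap('scene','scene24');d=snap('side','side24')
cv2.imwrite('pics/m24.png',np.hstack([w['pixels'][:300,100:],cv2.resize(s['pixels'][180:350,100:330],(380,300),interpolation=2)]))
```

```text
35.15 [ 0.6122 -0.2874  0.2398] [ 0.8144  0.1308 -0.782 ] 0.02584481505750462 [ -8.6178  39.8113  46.9137  93.1514 -32.4082  61.4159 -46.3284]
turn [-0.11, 0.11, -0.16] shift [0.0017, 0.0749, -0.0007] n>= 1.5
```

View pics/m24.png

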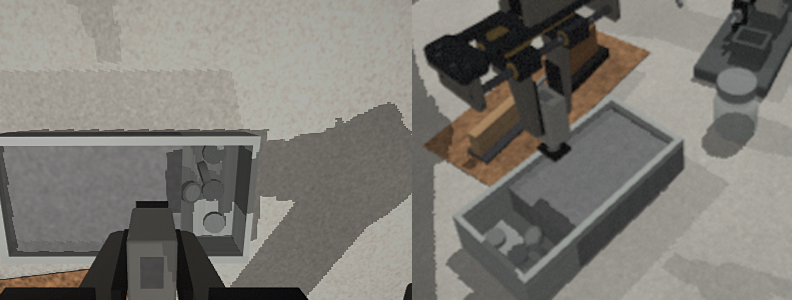

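Call:
move_arm --series '[[[-0.1,0.1,-0.2],[0.0,0.035,-0.0007],-1],[[-0.1,0.1,-0.2],[0.0,0.06,-0.0007],-1],[[-0.1,0.1,-0.2],[0.0,0.07,-0.0007],-1],[[-0.1,0.1,-0.2],[0.0,0.0735,-0.0007],-1],[[-0.1,0.1,-0.2],[0.0,0.075,-0.0007],-1],[[-0.1,0.1,-0.2],[0.0,0.075,-0.0007],-1],[[-0.1,0.1,-0.2],[0.0,0.075,-0.0007],-1]]'

```text
time: 36.0
eef_pos: [0.6124, -0.2875, 0.1665]
tcp_rot: [[-0.071, 0.003, 0.997], [-0.997, -0.002, -0.071], [0.002, -1.0, 0.003]]
ft_force: [0.2, -0.2, -1.5]
gripper_width: 0.0259
```

Run:
```python
from h import *
np.set_printoptions(precision=4,suppress=True)
o=manip.observe();print(o['time'],o['eef_pos'],o['ft_force'],o['gripper_width'])
```

```text
36.0 [ 0.6124 -0.2875  0.1665] [ 0.2009 -0.1738 -1.4578] 0.025901349664053983
```

Call:
move_arm --series '[[[0,0,0],[0,0.001,0],-1],[[0,0,0],[0,0.0018,0],-1],[[0,0,0],[0,0.0018,0],-1],[[0,0,0],[0,0.0018,0],-1]]'

```text
time: 36.4
eef_pos: [0.6127, -0.2877, 0.1652]
tcp_rot: [[-0.071, 0.004, 0.997], [-0.997, -0.002, -0.071], [0.002, -1.0, 0.004]]
ft_force: [0.2, -0.3, 1.2]
gripper_width: 0.0258
```

Call:
move_arm --series '[[[0,0,0],[0,0.0003,0],-0.1],[[0,0,0],[0,0.0003,0],-0.1],[[0,0,0],[0,0.0003,0],-0.1],[[0,0,0],[0,0.0003,0],-0.1],[[0,0,0],[0,0.0003,0],-0.1],[[0,0,0],[0,-0.03,0],-0.1],[[0,0,0],[0,-0.07,0],-0.1],[[0,0,0],[-0.02,-0.11,0],0.2],[[0,0,0],[-0.06,-0.12,0],0.2],[[0,0,0],[-0.1,-0.12,0],0.2]]'

```text
time: 37.4
eef_pos: [0.6199, -0.1881, 0.2877]
tcp_rot: [[-0.073, 0.008, 0.997], [-0.997, -0.003, -0.073], [0.003, -1.0, 0.009]]
ft_force: [0.7, 0.5, -0.9]
gripper_width: 0.0555
```

Run:
```python
from h import *
np.set_printoptions(precision=4,suppress=True)
o=manip.observe();print(o['time'],o['eef_pos'],o['ft_force'],o['gripper_width'])
go((.6268,.1605,.16),-79.1,True)
s=snap('scene','scene25');w=snap('wrist','wrist25')
cv2.imwrite('pics/m25.png',np.hstack([w['pixels'][:300,100:],cv2.resize(s['pixels'][180:350,100:330],(380,300),interpolation=2)]))
```

```text
37.4 [ 0.6199 -0.1881  0.2877] [ 0.6937  0.4549 -0.9014] 0.05547645330771557
turn [-0.47, -15.09, 0.21] shift [-0.3483, 0.0572, -0.0191] n>= 7.1
```

View pics/m25.png

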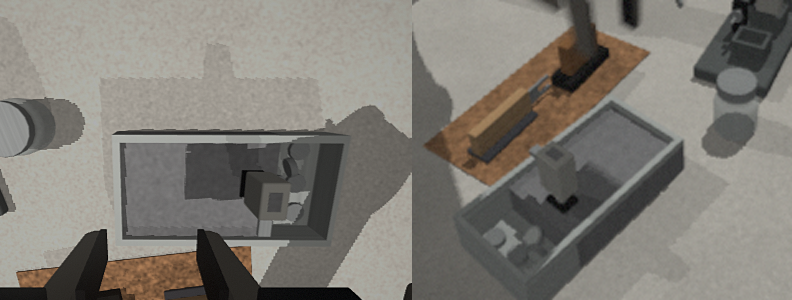

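Pack 1 stands upright at plate y≈−0.06. Next is pack 2.

Call:
move_arm --series '[[[0,-3,0],[-0.05,0,0],0.2],[[0,-6,0],[-0.1,0,-0.005],0.2],[[-0.2,-9,0.1],[-0.15,0,-0.01],0.2],[[-0.3,-12,0.1],[-0.2,0,-0.015],0.2],[[-0.4,-15,0.2],[-0.25,0,-0.019],0.2],[[-0.4,-15,0.2],[-0.3,0.02,-0.019],0.2],[[-0.4,-15,0.2],[-0.348,0.05,-0.019],0.2],[[-0.4,-15,0.2],[-0.348,0.057,-0.019],0.2],[[-0.4,-15,0.2],[-0.348,0.057,-0.019],0.2],[[-0.4,-15,0.2],[-0.348,0.057,-0.019],0.2]]'

```text
time: 38.5
eef_pos: [0.6242, 0.1657, 0.2287]
tcp_rot: [[0.197, -0.003, 0.98], [-0.98, 0.003, 0.197], [-0.004, -1.0, -0.002]]
ft_force: [0.3, -1.4, 0.9]
gripper_width: 0.0552
```

```bash
cat >> h.py <<'E'
def packview(C,tag):
    w=snap('wrist',tag)
    for dx,dy in [(18,13),(18,-13),(-18,13),(-18,-13)]: print(((proj(w,C+EX*dx/1000+EY*dy/1000+[0,0,.09])-[150,80])*3).round(0))
    cv2.imwrite(f'pics/{tag}z.png',cv2.resize(w['pixels'][80:280,150:400],None,fx=3,fy=3,interpolation=2))
E
python3 - <<'E'
from h import *
np.set_printoptions(precision=4,suppress=True)
o=manip.observe();print(o['time'],o['eef_pos'],o['ft_force'],o['joints'])
packview(np.array([.6268,.1605,0]),'wrist26')
go((.6268,.1605,.0745),-79.1,True)
E
```

```text
38.5 [0.6242 0.1657 0.2287] [ 0.2503 -1.408   0.8655] [-47.8249  36.4628  43.1883  98.0502 -29.1366  57.3835 -72.6388]
[279. 330.]
[382. 331.]
[279. 461.]
[377. 462.]
turn [0.04, 0.37, -0.23] shift [0.0051, 0.0856, 0.0013] n>= 1.7
```

View pics/wrist26z.png

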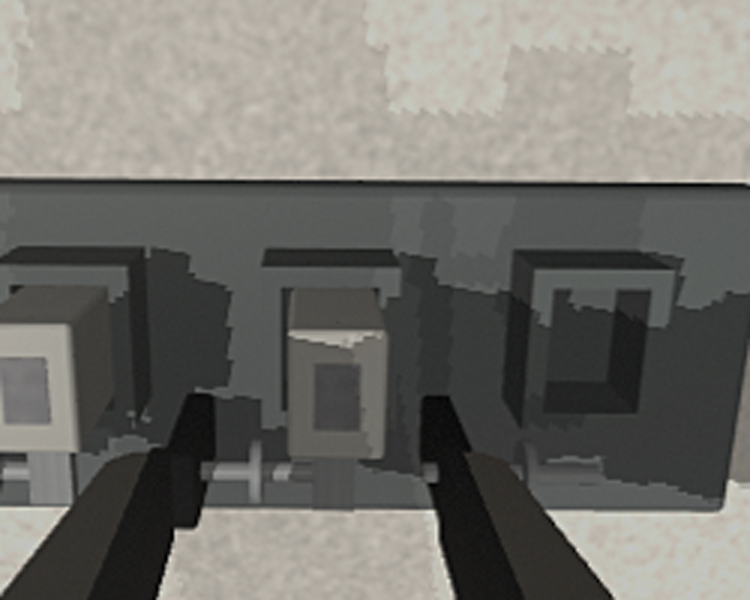

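Call:
move_arm --series '[[[0,0.4,-0.2],[0.0065,0.03,0.0013],0.2],[[0,0.4,-0.2],[0.0065,0.06,0.0013],0.2],[[0,0.4,-0.2],[0.0065,0.08,0.0013],0.2],[[0,0.4,-0.2],[0.0065,0.085,0.0013],0.2],[[0,0.4,-0.2],[0.0065,0.085,0.0013],-1],[[0,0.4,-0.2],[0.0065,0.085,0.0013],-1],[[0,0.4,-0.2],[0.0065,0.085,0.0013],-1],[[0,0.4,-0.2],[0.0065,0.085,0.0013],-1],[[0,0.4,-0.2],[0.0065,0.085,0.0013],-1],[[0,0.4,-0.2],[0.0065,0.085,0.0013],-1]]' --squeeze 20

```text
time: 39.55
eef_pos: [0.6276, 0.1592, 0.1451]
tcp_rot: [[0.189, 0.001, 0.982], [-0.982, 0.001, 0.189], [-0.0, -1.0, 0.001]]
ft_force: [0.8, -0.2, 1.5]
gripper_width: 0.026
```

Call:
move_arm --series '[[[0,0,0],[0,0,0],-1],[[0,0,0],[0,-0.03,0],-1],[[0,0,0],[0,-0.07,0],-1],[[0,0,0],[0,-0.11,0],-1],[[0,0,0],[0,-0.125,0],-1],[[0,3,0],[0.04,-0.125,-0.01],-1],[[0,6,0],[0.08,-0.125,-0.02],-1],[[0,9,0],[0.12,-0.125,-0.03],-1],[[0,12,0],[0.16,-0.125,-0.04],-1],[[0,15,0],[0.21,-0.125,-0.05],-1]]'

```text
time: 40.55
eef_pos: [0.6173, -0.0552, 0.2687]
tcp_rot: [[-0.071, -0.001, 0.997], [-0.997, 0.002, -0.071], [-0.002, -1.0, -0.001]]
ft_force: [0.6, -0.0, -0.4]
gripper_width: 0.0258
```

Run:
```python
from h import *
np.set_printoptions(precision=4,suppress=True)
o=manip.observe();print(o['time'],o['eef_pos'],o['ft_force'],o['gripper_width'],o['joints'])
plc(.008,-.004,.17)
```

```text
40.55 [ 0.6173 -0.0552  0.2687] [ 0.6425 -0.0186 -0.3847] 0.02584624008864637 [-33.4961  32.881   49.916  100.4611 -28.6605  60.3648 -67.4825]
turn [0.08, 0.01, -0.11] shift [0.1756, 0.029, 0.011] n>= 3.6
```

Call:
move_arm --series '[[[0,0,0],[0.04,0,0.005],-1],[[0,0,0],[0.08,0,0.011],-1],[[0,0,0],[0.12,0,0.011],-1],[[0,0,0],[0.16,0.01,0.011],-1],[[0,0,0],[0.1756,0.029,0.011],-1],[[0,0,0],[0.1756,0.029,0.011],-1],[[0,0,0],[0.1756,0.029,0.011],-1],[[0,0,0],[0.1756,0.029,0.011],-1]]'

```text
time: 41.35
eef_pos: [0.6164, -0.2293, 0.2393]
tcp_rot: [[-0.069, -0.001, 0.998], [-0.998, 0.003, -0.069], [-0.003, -1.0, -0.001]]
ft_force: [0.4, -0.9, -0.4]
gripper_width: 0.026
```

Run:
```python
from h import *
np.set_printoptions(precision=4,suppress=True)
o=manip.observe();print(o['time'],o['eef_pos'],o['ft_force'],o['gripper_width'],o['joints'])
plc(.008,-.004,.096)
w=snap('wrist','wrist27')
```

```text
41.35 [ 0.6164 -0.2293  0.2393] [ 0.3708 -0.8588 -0.3577] 0.02599756170579149 [-14.5597  38.2433  47.3635  95.9781 -31.7812  60.2464 -50.8876]
turn [0.08, 0.15, -0.16] shift [0.002, 0.0739, -0.0004] n>= 1.5
```

View pics/wrist27.png

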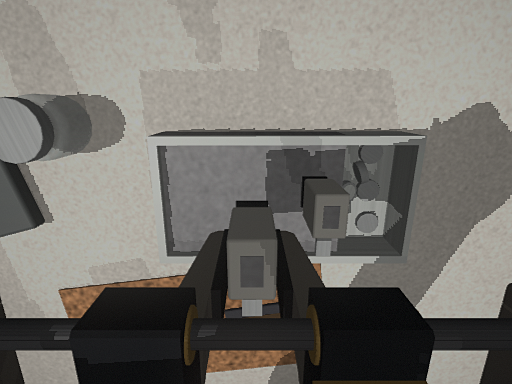

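Call:
move_arm --series '[[[0,0.1,-0.2],[0.001,0.035,0],-1],[[0,0.1,-0.2],[0.001,0.06,0],-1],[[0,0.1,-0.2],[0.001,0.07,0],-1],[[0,0.1,-0.2],[0.001,0.0735,0],-1],[[0,0.1,-0.2],[0.001,0.0745,0],-1],[[0,0.1,-0.2],[0.001,0.0745,0],-1],[[0,0.1,-0.2],[0.001,0.0745,0],-1]]'

```text
time: 42.1
eef_pos: [0.617, -0.2304, 0.1663]
tcp_rot: [[-0.07, 0.001, 0.998], [-0.998, -0.001, -0.07], [0.001, -1.0, 0.001]]
ft_force: [-0.8, 0.1, -1.3]
gripper_width: 0.0261
```

Call:
move_arm --series '[[[0,0,0],[0,0.0005,0],-1],[[0,0,0],[0,0.001,0],-1],[[0,0,0],[0,0.001,0],-1]]'

```text
time: 42.4
eef_pos: [0.6174, -0.2306, 0.1659]
tcp_rot: [[-0.07, 0.002, 0.998], [-0.998, -0.002, -0.07], [0.002, -1.0, 0.002]]
ft_force: [0.0, -0.4, 1.2]
gripper_width: 0.026
```

Contact felt at the expected height, so I release and lift.

Call:
move_arm --series '[[[0,0,0],[0,0.0002,0],-0.1],[[0,0,0],[0,0.0002,0],-0.1],[[0,0,0],[0,0.0002,0],-0.1],[[0,0,0],[0,0.0002,0],-0.1],[[0,0,0],[0,0.0002,0],-0.1],[[0,0,0],[0,-0.03,0],-0.1],[[0,0,0],[0,-0.07,0],-0.1],[[0,0,0],[-0.02,-0.11,0],0.2],[[0,0,0],[-0.06,-0.12,0],0.2],[[0,0,0],[-0.1,-0.12,0],0.2]]'

```text
time: 43.4
eef_pos: [0.6248, -0.1309, 0.2885]
tcp_rot: [[-0.073, 0.007, 0.997], [-0.997, -0.002, -0.073], [0.002, -1.0, 0.007]]
ft_force: [-0.1, 0.6, -0.5]
gripper_width: 0.055
```

Run:
```python
from h import *
np.set_printoptions(precision=4,suppress=True)
o=manip.observe();print(o['time'],o['eef_pos'],o['ft_force'],o['gripper_width'])
go((.6117,.2375,.16),-79.1,True)
s=snap('scene','scene28');w=snap('wrist','wrist28')
cv2.imwrite('pics/m28.png',np.hstack([w['pixels'][:300,100:],cv2.resize(s['pixels'][180:350,100:330],(380,300),interpolation=2)]))
```

```text
43.4 [ 0.6248 -0.1309  0.2885] [-0.1142  0.6022 -0.4678] 0.055032731793024425
turn [-0.39, -15.08, 0.16] shift [-0.3666, 0.0581, -0.0403] n>= 7.5
```

View pics/m28.png

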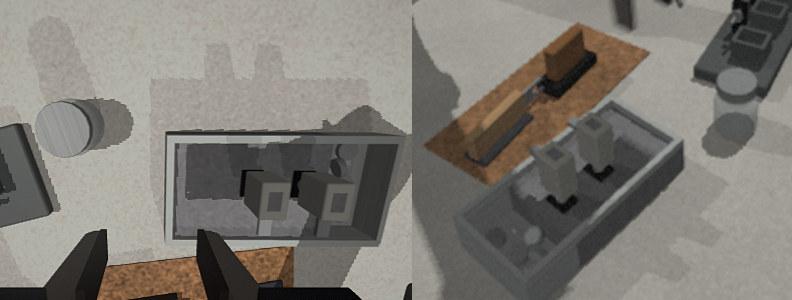

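Two packs stand upright. Pack 3 next.

Call:
move_arm --series '[[[0,-3,0],[-0.05,0,0],0.2],[[0,-6,0],[-0.1,0,-0.01],0.2],[[-0.2,-9,0.1],[-0.15,0,-0.02],0.2],[[-0.3,-12,0.1],[-0.2,0,-0.03],0.2],[[-0.4,-15,0.2],[-0.25,0,-0.04],0.2],[[-0.4,-15,0.2],[-0.3,0.02,-0.04],0.2],[[-0.4,-15,0.2],[-0.348,0.05,-0.04],0.2],[[-0.4,-15,0.2],[-0.3665,0.057,-0.04],0.2],[[-0.4,-15,0.2],[-0.3665,0.057,-0.04],0.2],[[-0.4,-15,0.2],[-0.3665,0.057,-0.04],0.2]]'

```text
time: 44.5
eef_pos: [0.608, 0.2453, 0.2284]
tcp_rot: [[0.201, -0.006, 0.98], [-0.98, 0.004, 0.201], [-0.005, -1.0, -0.005]]
ft_force: [-0.0, -0.3, 0.3]
gripper_width: 0.0549
```

Run:
```python
from h import *
np.set_printoptions(precision=4,suppress=True)
o=manip.observe();print(o['time'],o['eef_pos'],o['ft_force'],o['joints'])
packview(np.array([.6117,.2375,0]),'wrist29')
go((.6117,.2375,.0745),-79.1,True)
```

```text
44.5 [0.608  0.2453 0.2284] [-0.0046 -0.2657  0.3398] [-54.1796  37.3406  42.7801  96.4898 -29.3739  58.1606 -79.5939]
[290. 326.]
[394. 328.]
[289. 458.]
[388. 459.]
turn [0.21, 0.55, -0.27] shift [0.0071, 0.0853, 0.0022] n>= 1.7
```

View pics/wrist29z.png

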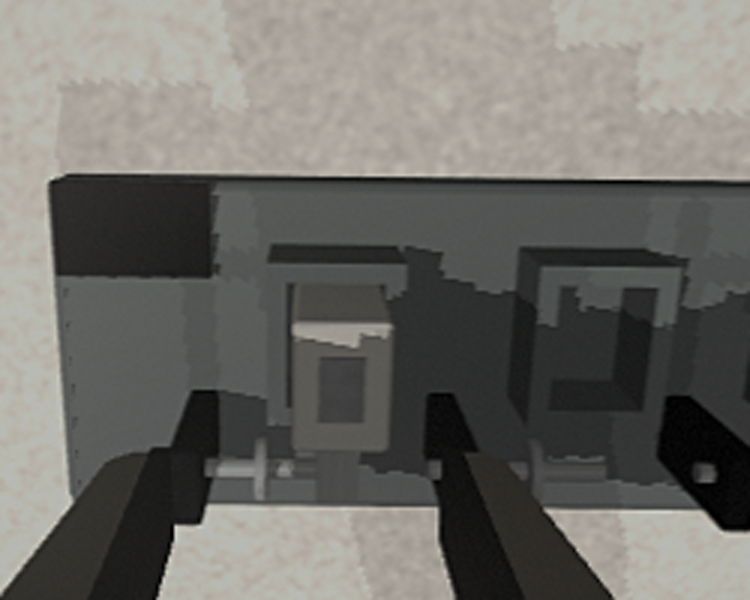

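Call:
move_arm --series '[[[0.2,0.5,-0.2],[0.0077,0.03,0.003],0.2],[[0.2,0.5,-0.2],[0.0077,0.06,0.003],0.2],[[0.2,0.5,-0.2],[0.0077,0.08,0.003],0.2],[[0.2,0.5,-0.2],[0.0077,0.085,0.003],0.2],[[0.2,0.5,-0.2],[0.0077,0.085,0.003],-1],[[0.2,0.5,-0.2],[0.0077,0.085,0.003],-1],[[0.2,0.5,-0.2],[0.0077,0.085,0.003],-1],[[0.2,0.5,-0.2],[0.0077,0.085,0.003],-1],[[0.2,0.5,-0.2],[0.0077,0.085,0.003],-1],[[0.2,0.5,-0.2],[0.0077,0.085,0.003],-1]]' --squeeze 20

```text
time: 45.55
eef_pos: [0.6131, 0.2374, 0.1449]
tcp_rot: [[0.19, 0.001, 0.982], [-0.982, 0.002, 0.19], [-0.002, -1.0, 0.002]]
ft_force: [0.0, 0.1, 1.4]
gripper_width: 0.026
```

Call:
move_arm --series '[[[0,0,0],[0,0,0],-1],[[0,0,0],[0,-0.03,0],-1],[[0,0,0],[0,-0.07,0],-1],[[0,0,0],[0,-0.11,0],-1],[[0,0,0],[0,-0.125,0],-1],[[0,3,0],[0.04,-0.125,-0.01],-1],[[0,6,0],[0.08,-0.125,-0.02],-1],[[0,9,0],[0.12,-0.125,-0.03],-1],[[0,12,0],[0.16,-0.125,-0.04],-1],[[0,15,0],[0.21,-0.125,-0.05],-1]]'

```text
time: 46.55
eef_pos: [0.6029, 0.0226, 0.2683]
tcp_rot: [[-0.07, -0.001, 0.998], [-0.998, 0.003, -0.07], [-0.003, -1.0, -0.001]]
ft_force: [0.5, 0.2, -0.6]
gripper_width: 0.0257
```

Run:
```python
from h import *
np.set_printoptions(precision=4,suppress=True)
o=manip.observe();print(o['time'],o['eef_pos'],o['ft_force'],o['gripper_width'],o['joints'])
plc(.008,.054,.17)
```

```text
46.55 [0.6029 0.0226 0.2683] [ 0.4841  0.2165 -0.6287] 0.025669847709449325 [-41.8969  31.261   50.3572 102.8949 -27.9031  59.1944 -74.8148]
turn [0.05, 0.09, -0.15] shift [0.1942, 0.0284, 0.0306] n>= 4.0
```

Call:
move_arm --series '[[[0,0,0],[0.04,0,0.01],-1],[[0,0,0],[0.08,0,0.02],-1],[[0,0,0],[0.12,0,0.0306],-1],[[0,0,0],[0.16,0,0.0306],-1],[[0,0,0],[0.1942,0.028,0.0306],-1],[[0,0,0],[0.1942,0.028,0.0306],-1],[[0,0,0],[0.1942,0.028,0.0306],-1],[[0,0,0],[0.1942,0.028,0.0306],-1]]'

```text
time: 47.35
eef_pos: [0.6202, -0.1717, 0.2394]
tcp_rot: [[-0.068, -0.001, 0.998], [-0.998, 0.004, -0.068], [-0.004, -1.0, -0.002]]
ft_force: [0.4, 0.7, -0.6]
gripper_width: 0.0261
```

Run:
```python
from h import *
np.set_printoptions(precision=4,suppress=True)
o=manip.observe();print(o['time'],o['eef_pos'],o['ft_force'],o['gripper_width'],o['joints'])
plc(.008,.054,.0956)
w=snap('wrist','wrist30')
```

```text
47.35 [ 0.6202 -0.1717  0.2394] [ 0.425   0.7079 -0.6322] 0.026085703413996134 [-20.3639  36.9469  47.6709  98.1362 -31.3323  59.2701 -55.655 ]
turn [0.09, 0.19, -0.2] shift [0.0018, 0.0744, -0.0001] n>= 1.5
```

View pics/wrist30.png

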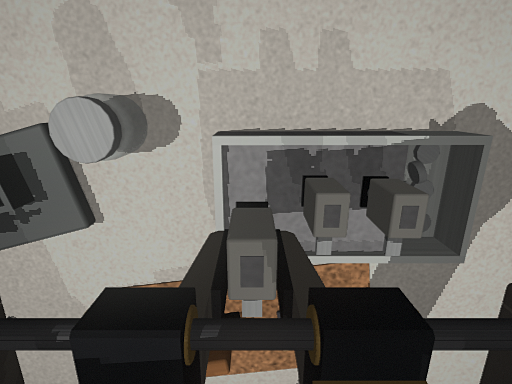

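Call:
move_arm --series '[[[0,0.1,-0.2],[0.0005,0.035,0],-1],[[0,0.1,-0.2],[0.0005,0.06,0],-1],[[0,0.1,-0.2],[0.0005,0.07,0],-1],[[0,0.1,-0.2],[0.0005,0.0735,0],-1],[[0,0.1,-0.2],[0.0005,0.0745,0],-1],[[0,0.1,-0.2],[0.0005,0.0745,0],-1],[[0,0.1,-0.2],[0.0005,0.0745,0],-1]]'

```text
time: 48.1
eef_pos: [0.6209, -0.1718, 0.1665]
tcp_rot: [[-0.069, 0.001, 0.998], [-0.998, -0.0, -0.069], [0.0, -1.0, 0.001]]
ft_force: [-0.0, -0.1, -0.7]
gripper_width: 0.0257
```

Call:
move_arm --series '[[[0,0,0],[0,0.0006,0],-1],[[0,0,0],[0,0.0012,0],-1],[[0,0,0],[0,0.0012,0],-1]]'

```text
time: 48.4
eef_pos: [0.6211, -0.1718, 0.1655]
tcp_rot: [[-0.069, 0.002, 0.998], [-0.998, -0.0, -0.069], [0.0, -1.0, 0.002]]
ft_force: [-0.0, 0.4, -0.0]
gripper_width: 0.0259
```

Call:
move_arm --series '[[[0,0,0],[0,0.0006,0],-1],[[0,0,0],[0,0.0009,0],-1],[[0,0,0],[0,0.0009,0],-1]]'

```text
time: 48.7
eef_pos: [0.6211, -0.1718, 0.1647]
tcp_rot: [[-0.069, 0.002, 0.998], [-0.998, -0.0, -0.069], [0.0, -1.0, 0.002]]
ft_force: [-1.6, 0.1, 1.3]
gripper_width: 0.026
```

Call:
move_arm --series '[[[0,0,0],[0,0,0],-0.1],[[0,0,0],[0,0,0],-0.1],[[0,0,0],[0,0,0],-0.1],[[0,0,0],[0,0,0],-0.1],[[0,0,0],[0,0,0],-0.1],[[0,0,0],[0,-0.03,0],-0.1],[[0,0,0],[0,-0.07,0],-0.1],[[0,0,0],[-0.02,-0.11,0],0.2],[[0,0,0],[-0.05,-0.14,-0.02],0.2],[[0,0,0],[-0.05,-0.16,-0.07],0.2]]'

```text
time: 49.7
eef_pos: [0.561, -0.1133, 0.3249]
tcp_rot: [[-0.062, 0.006, 0.998], [-0.998, -0.001, -0.062], [0.0, -1.0, 0.006]]
ft_force: [-0.2, 0.2, 1.6]
gripper_width: 0.0551
```

Run:
```python
from h import *
np.set_printoptions(precision=4,suppress=True)
o=manip.observe();print(o['time'],o['eef_pos'],o['ft_force'],o['gripper_width'])
s=snap('scene','scene31');w=snap('wrist','wrist31');d=snap('side','side31')
cv2.imwrite('pics/m31.png',np.hstack([cv2.resize(d['pixels'][80:330,140:390],(400,400),interpolation=2),cv2.resize(s['pixels'][150:350,100:300],(400,400),interpolation=2)]))
```

```text
49.7 [ 0.561  -0.1133  0.3249] [-0.2403  0.1809  1.5849] 0.055095568446060054
```

View pics/m31.png

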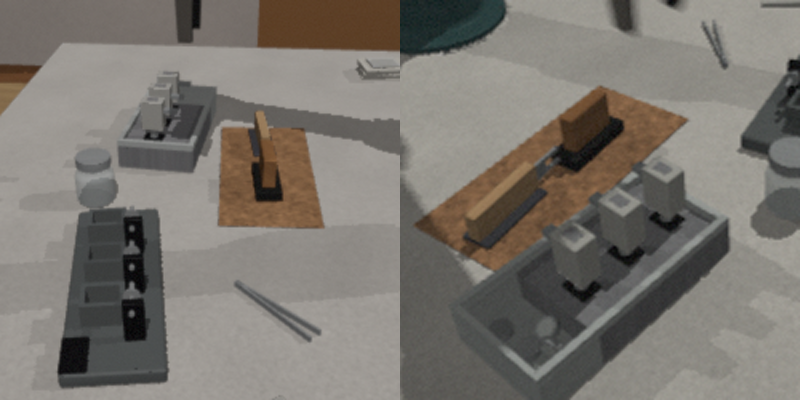

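View pics/wrist31.png

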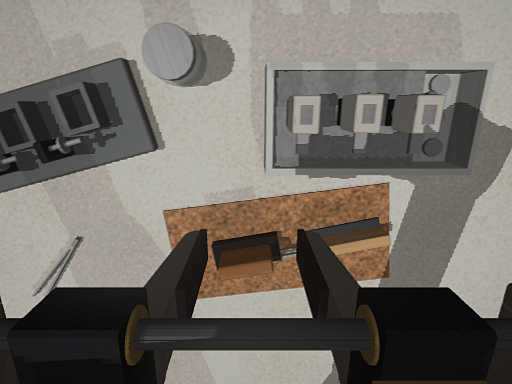

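Run:
```python
from h import *
go((.45,-.05,.3),5,True)
```

```text
turn [-0.3, -98.98, 0.07] shift [-0.0597, -0.0451, -0.1108] n>= 11.5
```

Call:
move_arm --series '[[[0,-8,0],[-0.02,-0.045,-0.04],0.2],[[0,-16,0],[-0.04,-0.045,-0.08],0.2],[[0,-24,0],[-0.06,-0.045,-0.11],0.2],[[0,-32,0],[-0.06,-0.045,-0.11],0.2],[[0,-40,0],[-0.06,-0.045,-0.11],0.2],[[0,-48,0],[-0.06,-0.045,-0.11],0.2],[[0,-56,0],[-0.06,-0.045,-0.11],0.2],[[0,-64,0],[-0.06,-0.045,-0.11],0.2],[[0,-72,0],[-0.06,-0.045,-0.11],0.2],[[0,-72,0],[-0.06,-0.045,-0.11],0.2]]'

```text
time: 50.85
eef_pos: [0.4513, -0.0499, 0.3693]
tcp_rot: [[0.927, 0.004, 0.375], [-0.375, 0.002, 0.927], [0.003, -1.0, 0.003]]
ft_force: [0.5, -0.1, -0.1]
gripper_width: 0.055
```

Call:
move_arm --series '[[[0,0,0],[0,0,0],0.2],[[0,0,0],[0,0,0],0.2],[[0,0,0],[0,0,0],0.2]]'

```text
time: 51.15
eef_pos: [0.4514, -0.05, 0.3693]
tcp_rot: [[0.927, 0.004, 0.376], [-0.376, 0.002, 0.927], [0.003, -1.0, 0.003]]
ft_force: [0.9, -0.4, 1.1]
gripper_width: 0.0553
```

Run:
```python
from h import *
np.set_printoptions(precision=4,suppress=True)
o=manip.observe();print(o['time'],o['eef_pos'])
w=snap('wrist','wrist32');s=snap('scene','scene32')
```

```text
51.15 [ 0.4514 -0.05    0.3693]
```

View pics/wrist32.png

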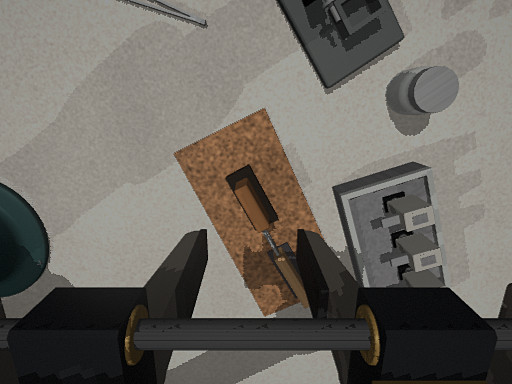

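Call:
move_arm --series '[[[0,-8,0],[0.02,0,-0.04],0.2],[[0,-16,0],[0.04,0,-0.08],0.2],[[0,-24,0],[0.05,0,-0.12],0.2],[[0,-26,0],[0.05,0,-0.12],0.2],[[0,-26,0],[0.05,0,-0.12],0.2],[[0,-26,0],[0.05,0,-0.12],0.2]]'

```text
time: 51.85
eef_pos: [0.4526, -0.1798, 0.369]
tcp_rot: [[0.998, 0.004, -0.066], [0.066, 0.002, 0.998], [0.004, -1.0, 0.002]]
ft_force: [1.0, -0.1, 0.5]
gripper_width: 0.055
```

Run:
```python
from h import *
np.set_printoptions(precision=4,suppress=True)
o=manip.observe();print(o['time'],o['eef_pos'])
w=snap('wrist','wrist33')
cv2.imwrite('pics/w33z.png',cv2.resize(w['pixels'][20:290,130:400],None,fx=2.2,fy=2.2,interpolation=2))
```

```text
51.85 [ 0.4526 -0.1798  0.369 ]
```

View pics/w33z.png

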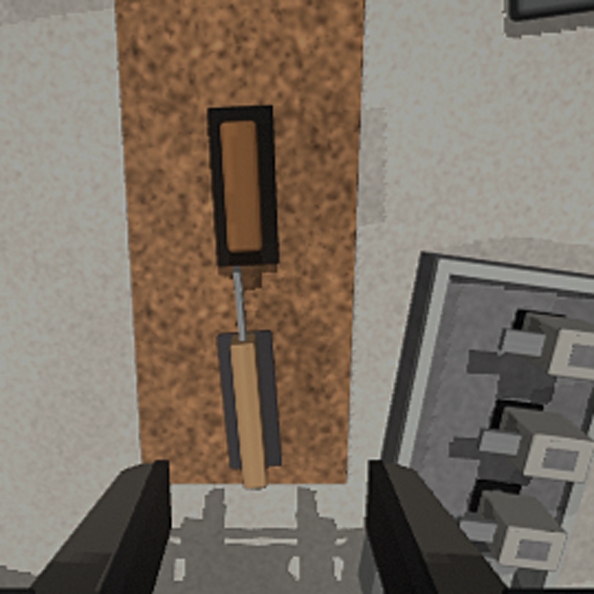

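Run:
```python
from h import *
print(manip.sign_off())
```

```text
the job is handed in; nothing more can be done
None
```

The job is done and handed in at about 52 s, well inside the 210 s limit; `sign_off` gave no verdict.

**What I did:**
- **Cells:** I gripped the scraper by its wooden grip and swept all five cells off the plate into the trough in one pass, then stood it back on the mat.
- **Bars:** With the fork, I pushed the spring bars of bays 2, 3 and 1, and all three packs popped up. The fork went back onto its sole on the mat.
- **Packs:** I lifted the three packs out and stood them on the cleared plate, about 58 mm apart.

**What the last pictures and readings showed:**
- **Plate and packs:** No cells were left on the plate. All five were counted in the trough just before the first pack was set down. All three packs were upright and the cradle was empty.
- **Tools:** The scraper and fork lay flat and fully on the mat. I put the fork back about 4 mm further from the scraper than I found it. Its tip still lies only a few millimetres from the scraper's foot; the two looked clear of each other.
- **Bystanders:** The arm never came near the jar or the tweezers, and they showed no sign of having moved. The wax pick was in view in some earlier pictures, but I did not check it at the end.
- **Forces:** No reading at the end of a move passed about 6 N.

**Where measurements disagreed:**
- Heights from two nearby wrist views were up to 12 mm off the stated ones (fork, scraper and plate rim). The bar and pack heights agreed to 4–6 mm or better.
- The plate centre was about 1.5 mm off and pack 2 about 2 mm off; I corrected both by eye before acting.
- I saw no sign of either tool being knocked aside.

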